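# Slide a full syrup bottle back into its rack

### The job

One full, top-heavy syrup bottle has been left out on the steel counter, in front of the bottle rack. Without gripping or lifting it, gently push it low on its body with the fingertips so that it slides upright, without tipping, into the one empty stall of the rack, squarely home against the stall's back. Leave the two bottles in the rack, the green-lidded tub and the doughnut alone.

Things in the scene. Friction and masses are not known exactly. Their poses are not given: they have to be found in the camera images.
- bottle: the bottle to push: tall slim amber glass syrup bottle standing on the counter in front of the rack. Round, 62 mm diameter up to 185 mm, then shoulder, thin neck and pourer, 305 mm tall, 0.65 to 0.95 kg. Origin: centre of its underside; z up; yaw does not matter. Friction on the steel 0.5 to 0.7: pushed level at 30 mm height or lower it slides, above about 45 to 60 mm it tips.
- bottle_low (a point): point on the bottle's axis 20 mm above its underside: the height at which to push it. The bottle's upper part blocks a hand held straight above fingertips that touch it here, so lean the hand back.
- free_home (a point): point on the counter (z = 0) where the centre of the bottle's underside is when home in the empty stall. x axis: level, straight in from the stall's open front to its back; y across the stall; z up. The back plate's front face is at x = +32 mm, so the bottle touches it 1 mm beyond this point.
- stall_free: the empty stall, fixed (same origin and axes as free_home): a U of stainless sheet open at front, top and bottom, the counter is its floor. 76 mm wide inside; cheeks 67 mm high, ending at x = -15 mm with rounded edges, so a bottle at home stands out 16 mm in front. Stands in a row of three equal stalls at 84 mm centres along y, on a rail 88 mm high; may be at either end or in the middle.
- stored_a: a bottle of the same kind already home in one of the other two stalls; leave it alone. Origin at the centre of its underside
- stored_b: a bottle of the same kind already home in the remaining stall; leave it alone. Origin at the centre of its underside
- tub: closed food tub with a green lid, 108 x 108 mm and 82 mm high, on the counter behind the rack; leave it alone. Origin at the centre of its underside
- doughnut: iced doughnut, 92 mm across and 37 mm high, lying on a 160 x 170 mm sheet of paper fixed on the counter, well in front of the rack on the bottle's side; leave it alone. Origin at the centre of its underside

How it is judged:
By the outcome, as a careful person would: the job done as asked, in the order asked, and still so for the second after the job is handed in, with the robot touching nothing.
It also fails if it takes over 45 s, if anything falls off the work surface, if the arm or the gripper's body presses on something with over 40 N, if the wrist force passes 120 N, or if a joint passes its speed limit or range.

### The arm

A 6-joint arm with a two-finger parallel gripper is mounted at the origin on the work surface. World frame = base frame: x ahead of the robot, y to its left, z up, the work surface at z = 0. Lengths are in m, angles in rad, forces in N, time in s.
With the tool pointing down it reaches from about 0.225 to 0.875 m from the base axis. Payload 3.4 kg.
Tool frame: the origin (TCP) lies midway between the tips of the shut fingers; the grasp point (between the pads) lies 19 mm behind it (manip.pinch_z is the z of the grasp point in the tool frame, in m); z points along the fingers, x is the direction in which the jaws open and shut, and the axes are right-handed (so a half turn about z gives the same grasp; the last joint's range is limited). The gripper opens to 85 mm and grips with 20 to 120 N. Pads are 22 mm wide; open, the fingers measure 114 mm over their backs; the gripper's body (76 mm by 85 mm) begins 54 mm behind the grasp point. The pads swing forward as they close: fully open they stand 13 mm farther back than shut.
Start: joints at [0.994, 0.276, 1.505, -0, 1.361, -0.121], TCP at [0.253, 0.516, 0.231] pointing down, gripper open.
Joint ranges: [-2.89, 2.89], [-0.75, 2.08], [0.22, 2.7], [-1.18, 4.32], [0.11, 2.71], [-2.7, 2.7]. Speed limits (rad/s): [2.57, 2.57, 3.14, 3.14, 3.14, 3.14].

### API

Orientations are given as a unit quaternion [w, x, y, z].
In Python, from rig import manip gives the robot as it stands. The module is installed in compiled form; this text tells all that it offers.
- The arm moves only by the tool drive_tool, never from a script. Its argument "steps" is a list of rows, each a list of 5 numbers: the shift along the tool's x, y, z in mm, then the turn about the tool's z in rad, then the gripper command: -1 is shut, 1 is fully open, values between are in proportion. A call has 1 to 5 rows; each row is the pose to reach, as a shift and turn from the pose measured when the call began, along the tool's axes at that moment; what a row does not reach only later rows make up. A row lasts 1/10 s, in which the tool goes at most 50 mm and 8.59 degrees, less where a joint would pass 70% of its speed; a pose out of reach is approached as far as the arm can. A call with a gripper value outside its range is refused whole. The fingers move at their own pace and stop on an object; "squeeze" is the grip in N (left out, the last holds). Time passes only in rows, so rows that repeat a pose let the fingers close. It gives the time, the measured TCP pose, the force and the opening at its end, in the units of the state.
- manip.get_state(): the state, without advancing time (a new reading comes with each control period).
- manip.get_image(name): name is "scene" or "top" or "wrist"; returns the picture (400x640x3 uint8, blue, green, red); there is no depth.
- manip.get_calibration(name): a dict with "camera_matrix" (3x3 intrinsics, pixels), "rvec" (rotation vector, rad) and "tvec" (3), from world to camera coordinates, as OpenCV has them. Camera axes: x right, y down, z forward; pixel columns grow to the right and rows downward; lengths in m; the calibration is good to about 2 mm. The wrist camera is an equidistant fisheye: a pixel r from the principal point sees the ray r / f radians off the axis. A picture is of the moment at which its call begins: read the wrist's pose just before it. get_calibration takes no time and is no camera call; for the wrist camera it gives the pose at the moment of the call.
- manip.sign_off(): hands the job in, once; it reports no verdict.
Trained networks look in the newest picture that a camera, given by its name, has taken for a name from the list of things; names that differ only in an ending like _2 or _b are one class to them, and where a whole thing is asked for, a point or a joint stands for the part that bears it (a point fixed in the world has none). Each returns a list of dicts, best first, with "conf" (0 to 1); they miss things now and then, are a little off and sometimes report something else, mostly with a low value. They report only what shows in the picture. A call takes as long as a camera call.
- manip.masks_of(camera, name): "pixels" (400x640 bool, what is visible of it) and "location" ([column, row] in pixels, amid what is visible of it).
The state is a dict: "clock": time; "qpos": joint angles; "qd": joint speeds; "effort": joint torques, N m; "position": TCP position; "ee_rot": TCP orientation; "contact_force": force on the tool from outside, world axes, zero at the start; "moment": the same for the moment, N m; "width": finger opening in m.
Only numpy, scipy, OpenCV 4.12 (cv2) and the standard library are available. Lean on these libraries where they do the work, as an engineer would, in place of code of your own. Each camera call takes 0.05 s, during which the arm holds its last target.

## Working session

There is one attempt and no reset: what is moved stays moved. The work goes in short steps, Python scripts to look and compute and a tool call to move; the robot and the scene stay as the last step left them, time stands still between calls to the robot, and variables do not carry over. Pictures are saved under pics/ and viewed, and the job is handed in when it is done.

Besides the shell and the picture viewer there is one more tool, called as name([rows], argument=value, ...), one row to a line, values as JSON. drive_tool: Moves the arm, as the interface text tells. Its arguments: {"type":"object","properties":{"steps":{"type":"array","items":{"type":"array","items":{"type":"number"}}},"squeeze":{"type":"number"}},"required":["steps"]}

```bash
mkdir -p pics
python3 - <<'E'
from rig import manip
import cv2
s=manip.get_state()
for k,v in s.items(): print(k,v)
for n in ("scene","top","wrist"):
    im=manip.get_image(n); cv2.imwrite(f"pics/{n}0.png",im)
    c=manip.get_calibration(n); print(n,c)
    for o in ("bottle","stall_free","doughnut","tub"):
        try:
            for d in manip.masks_of(n,o): print(n,o,d["conf"],d["location"],d["pixels"].sum())
        except Exception as e: print(o,e)
print(manip.get_state()["clock"])
E
```

```text
clock 0.0
qpos [ 9.94033907e-01  2.76617209e-01  1.50614915e+00 -1.18490704e-05
  1.36065386e+00 -1.20980925e-01]
qd [ 0.00152319 -0.00017475 -0.00073447 -0.0015769  -0.0007801  -0.00070515]
effort [-5.13775631e-04 -4.16773903e+01 -2.45808506e+01 -5.13331433e-04
  1.10193048e-02  1.91850904e-05]
position [0.25280832 0.51586513 0.23042064]
ee_rot [ 3.91590421e-04  8.48575493e-01  5.29073528e-01 -8.25640946e-04]
contact_force [-0.09819405  0.19464228  0.47933882]
moment [0.03358647 0.00864217 0.01603394]
width 0.0853392144022455
scene {'camera_matrix': array([[423.15231852,   0.        , 320.14543679],
       [  0.        , 423.15231852, 210.2167598 ],
       [  0.        ,   0.        ,   1.        ]]), 'rvec': array([ 1.16915003,  2.22938902, -1.10473231]), 'tvec': array([ 0.38239306, -0.27879495,  1.31702989])}
scene bottle 0.6 [298.6, 183.2] 3394
scene stall_free 0.91 [349.3, 237.9] 714
scene stall_free 0.69 [222.9, 157.0] 640
scene doughnut 0.96 [221.7, 158.0] 682
scene tub 0.96 [425.5, 283.5] 4794
scene tub 0.69 [350.1, 238.7] 593
top {'camera_matrix': array([[444.96787156,   0.        , 322.53048371],
       [  0.        , 444.96787156, 195.05114941],
       [  0.        ,   0.        ,   1.        ]]), 'rvec': array([ 2.17290904, -2.1608706 ,  0.11393074]), 'tvec': array([-0.02285715,  0.6321121 ,  1.04714825])}
top bottle 0.83 [335.8, 170.8] 888
top stall_free 0.84 [273.6, 169.3] 405
top doughnut 0.85 [473.1, 223.1] 1074
top tub 0.85 [210.5, 169.6] 2366
top tub 0.57 [467.7, 221.0] 1068
top tub 0.39 [270.6, 169.9] 436
wrist {'camera_matrix': array([[309.70691629,   0.        , 316.61992482],
       [  0.        , 309.70691629, 194.70705291],
       [  0.        ,   0.        ,   1.        ]]), 'rvec': array([-2.4477628 , -1.52545121, -0.22523027]), 'tvec': array([-0.5760852 , -0.03662726,  0.37873305])}
0.75
```

View pics/scene0.png

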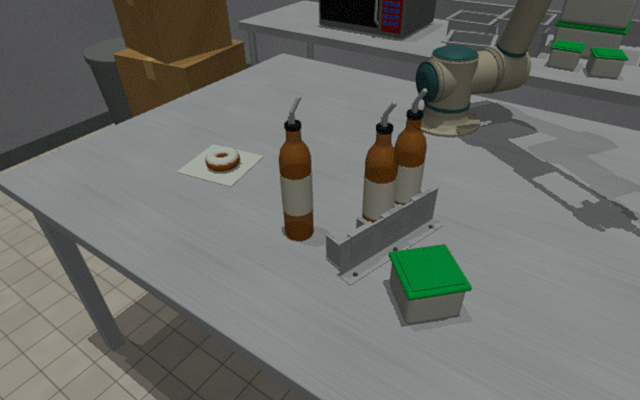

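View pics/top0.png

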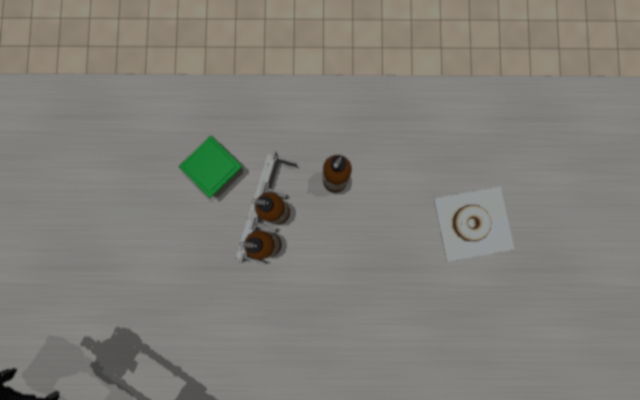

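View pics/wrist0.png

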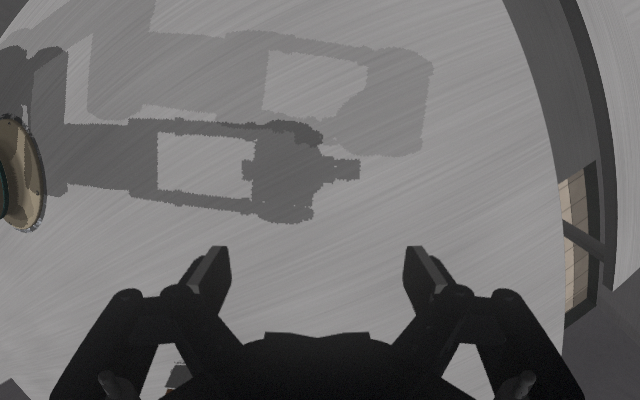

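The scene view shows the bottle standing at about (298,238) and the rack with its plate at about (385,230). In the top view the empty stall is the uppermost one, at about (278,170), with its mouth to the right. The doughnut and tub are well apart. Next I'll work out world positions.

```bash
cat > h.py <<'E'
import numpy as np, cv2
from rig import manip
def ray(n,u,v,c=None):
    c=c or manip.get_calibration(n)
    K=c["camera_matrix"];R=cv2.Rodrigues(c["rvec"])[0];t=np.array(c["tvec"]).ravel()
    d=np.linalg.inv(K)@np.array([u,v,1.]); d=R.T@d
    return -R.T@t, d/np.linalg.norm(d)
def atz(n,u,v,z=0.):
    o,d=ray(n,u,v); return o+d*(z-o[2])/d[2]
def tri(a,b):
    (o1,d1),(o2,d2)=a,b
    A=np.stack([d1,-d2],1); s=np.linalg.lstsq(A,o2-o1,rcond=None)[0]
    p,q=o1+s[0]*d1,o2+s[1]*d2
    return (p+q)/2,np.linalg.norm(p-q)
def proj(n,P):
    c=manip.get_calibration(n)
    return cv2.projectPoints(np.array(P,float).reshape(-1,1,3),c["rvec"],c["tvec"],c["camera_matrix"],None)[0].reshape(-1,2)
E
python3 - <<'E'
from h import *
np.set_printoptions(precision=4,suppress=True)
for n in("scene","top"): print(n,ray(n,320,200))
s=cv2.imread("pics/scene0.png");t=cv2.imread("pics/top0.png")
cv2.imwrite("pics/sceneA.png",cv2.resize(s[90:290,260:480],None,fx=3,fy=3,interpolation=cv2.INTER_CUBIC)[:600])
cv2.imwrite("pics/topA.png",cv2.resize(t[130:280,190:370],None,fx=4,fy=4,interpolation=cv2.INTER_CUBIC))
print("tub",tri(ray("scene",429,265),ray("top",211,166)))
print("doughnut",atz("top",472,223,.02),atz("scene",222,159,.02))
# bottle mask axis
import numpy as np
mk=manip.masks_of("top","bottle")[0]["pixels"]
E
```

```text
scene (array([1.204 , 0.3942, 0.5947]), array([-0.6509, -0.4727, -0.594 ]))
top (array([ 0.5184, -0.0202,  1.1079]), array([ 0.0943,  0.0064, -0.9955]))
tub (array([0.6928, 0.2432, 0.0829]), np.float64(0.004343467304416826))
doughnut [ 0.567  -0.3847  0.02  ] [ 0.5691 -0.384   0.02  ]
```

View pics/sceneA.png

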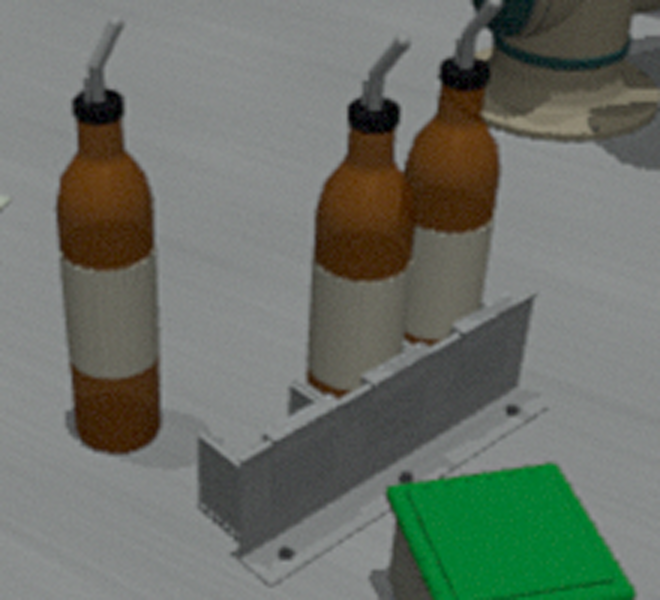

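View pics/topA.png

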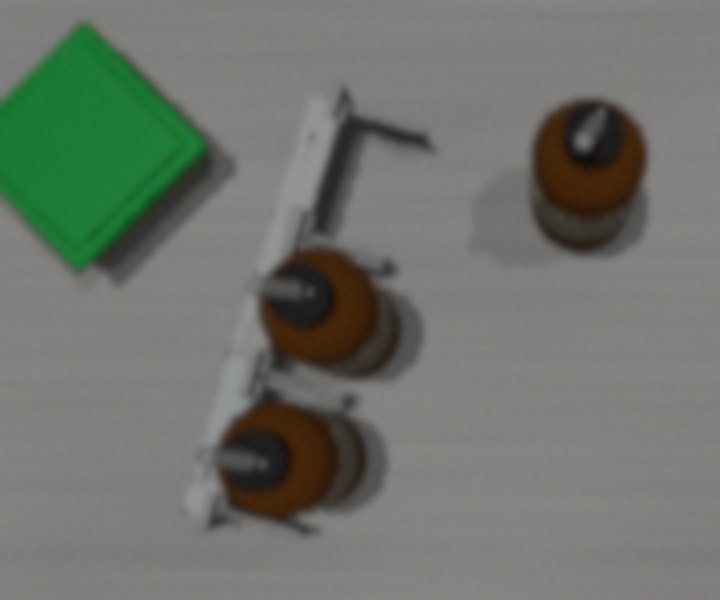

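Run:
```python
from h import *
np.set_printoptions(precision=4,suppress=True)
S=lambda x,y:ray("scene",260+x/3,90+y/3)
T=lambda x,y:ray("top",190+x/4,130+y/4)
B=tri(S(97,103),T(594,135)); a=tri(S(373,112),T(305,297)); b=tri(S(465,70),T(257,462))
print("bottle",B);print("a",a);print("b",b)
d=a[0]-b[0]; print("spacing",np.hypot(*d[:2]))
# rail top corners (z .088?)
for n,s,t in (("railL",(240,462),None),("railR",(536,295),None)):
    print(n,atz("scene",260+s[0]/3,90+s[1]/3,.088))
# bottle base from masks
for cam in("scene","top"):
    im=manip.get_image(cam)
    for r in manip.masks_of(cam,"bottle"):
        v,u=np.nonzero(r["pixels"]); print(cam,r["conf"],u.min(),u.max(),v.min(),v.max(),[ (int(vv),int(u[v==vv].min()),int(u[v==vv].max())) for vv in range(v.min(),v.max()+1,8)])
```

```text
bottle (array([ 0.6705, -0.0504,  0.2527]), np.float64(0.00018034959777286634))
a (array([0.5901, 0.0902, 0.2514]), np.float64(0.0025273320216657067))
b (array([0.5109, 0.1115, 0.2522]), np.float64(0.0023567990339534153))
spacing 0.08201519985446215
railL [0.7361 0.0959 0.088 ]
railR [0.4789 0.1722 0.088 ]
scene 0.56 279 313 96 241 [(96, 298, 298), (104, 293, 298), (112, 290, 295), (120, 287, 298), (128, 285, 301), (136, 286, 301), (144, 284, 305), (152, 280, 309), (160, 279, 312), (168, 280, 311), (176, 281, 312), (184, 281, 312), (192, 282, 312), (200, 282, 312), (208, 283, 313), (216, 284, 313), (224, 285, 313), (232, 285, 313), (240, 294, 304)]
top 0.83 322 351 155 193 [(155, 333, 341), (163, 324, 350), (171, 322, 351), (179, 323, 348), (187, 324, 345)]
```

Run:
```python
from h import *
np.set_printoptions(precision=3,suppress=True)
c=manip.get_calibration("wrist");R=cv2.Rodrigues(c["rvec"])[0];t=np.array(c["tvec"]).ravel()
K=c["camera_matrix"]
def fe(P):
    p=R@np.array(P)+t; th=np.arccos(p[2]/np.linalg.norm(p)); u=p[:2]/np.linalg.norm(p[:2])*th*K[0,0]
    return u+K[:2,2]
for P in [(.26,.9,0),(.26,.9,.3),(.27,1.0,0),(.28,1.0,.3),(0,0,0),(.253,.516,.23),(.3,.7,0)]: print(P,fe(P))
print("cam",-R.T@t,"axis",R[2])
for P in [(0,0,0),(.26,.6,0),(.26,.9,0)]: print(proj("top",[P]),proj("scene",[P]))
```

```text
(0.26, 0.9, 0) [553.206  63.071]
(0.26, 0.9, 0.3) [745.686  63.384]
(0.27, 1.0, 0) [590.761  53.887]
(0.28, 1.0, 0.3) [759.743  64.249]
(0, 0, 0) [ 10.577 175.249]
(0.253, 0.516, 0.23) [313.883 252.026]
(0.3, 0.7, 0) [459.148 137.522]
cam [0.187 0.55  0.373] axis [ 0.259 -0.127 -0.957]
[[312.818 463.656]] [[443.006 120.642]]
[[ 65.328 348.303]] [[670.869 238.624]]
[[-58.754 347.584]] [[879.054 303.135]]
```

drive_tool([
  [0,-20,-20,-0.14,0],
  [0,-40,-40,-0.28,0],
  [-4,-60,-60,-0.42,0],
  [-6,-80,-80,-0.56,0],
  [-8,-102,-100,-0.7,0],
])

```text
clock: 1.5
position: [0.1574, 0.5541, 0.3322]
ee_rot: [0.0, 0.614, 0.79, 0.0]
contact_force: [0.1, -0.8, -0.3]
width: 0.0429
```

drive_tool([
  [35,20,0,-0.14,0],
  [69,40,0,-0.28,0],
  [104,60,0,-0.42,0],
  [138,81,0,-0.56,0],
  [173,101,0,-0.7,0],
])

```text
clock: 2.0
position: [0.2129, 0.748, 0.3322]
ee_rot: [0.0, 0.303, 0.953, 0.0]
contact_force: [0.1, -0.5, 0.2]
width: 0.0428
```

drive_tool([
  [16,47,0,-0.14,0],
  [33,94,0,-0.28,0],
  [50,142,0,-0.337,0],
  [66,189,0,-0.337,0],
  [82,236,0,-0.337,0],
])

```text
clock: 2.5
position: [0.2515, 0.8814, 0.2883]
ee_rot: [0.002, 0.139, 0.99, 0.017]
contact_force: [0.9, -0.6, 0.2]
width: 0.0429
```

```bash
python3 -c "
from rig import manip
s=manip.get_state();print(s['qpos'],s['position'],s['ee_rot'])"
```

```text
[ 1.21600008  0.9038833   0.22320894  0.0029901   1.97931738 -1.64577454] [0.25145576 0.88139097 0.28825806] [0.00242092 0.13881937 0.99016054 0.01747631]
```

drive_tool([
  [50,300,-30,0,0],
  [60,300,-30,0,0],
  [60,300,-30,0,0],
  [60,300,-30,0,0],
  [60,300,-30,0,0],
])

```text
clock: 3.0
position: [0.231, 0.9312, 0.2396]
ee_rot: [0.005, 0.138, 0.99, 0.039]
contact_force: [-0.0, 0.5, -0.2]
width: 0.0426
```

```bash
cat > st.py <<'E'
from rig import manip
import numpy as np
from scipy.spatial.transform import Rotation as Ro
np.set_printoptions(precision=3,suppress=True)
s=manip.get_state();q=np.array(s['ee_rot']);R=Ro.from_quat(q[[1,2,3,0]]).as_matrix()
print("t",s['clock'],"q",s['qpos'],"p",s['position'],"w",s['width'],"F",s['contact_force'])
z=R[:,2];print("tilt",np.degrees(np.arccos(-z[2])),"az",np.degrees(np.arctan2(z[1],z[0])),"x",R[:,0],"y",R[:,1],"z",z)
E
python3 st.py
```

```text
t 3.0 q [ 1.253  0.959  0.221  0.005  1.882 -1.608] p [0.231 0.931 0.24 ] w 0.04260513685707453 F [-0.048  0.492 -0.216]
tilt 4.55739407152647 az 75.19849260927403 x [-0.962  0.274  0.002] y [0.274 0.959 0.079] z [ 0.02   0.077 -0.997]
```

drive_tool([
  [0,1000,-600,0,0],
  [0,1000,-600,0,0],
  [0,1000,-600,0,0],
  [0,1000,-600,0,0],
  [0,1000,-600,0,0],
])

```text
clock: 3.5
position: [0.2379, 0.9291, 0.2748]
ee_rot: [0.007, 0.139, 0.988, 0.063]
contact_force: [-0.4, 0.3, -0.5]
width: 0.0426
```

```bash
python3 st.py
```

```text
t 3.5 q [ 1.244  0.923  0.221  0.009  1.872 -1.615] p [0.238 0.929 0.275] w 0.04258926712089312 F [-0.393  0.29  -0.475]
tilt 7.2630833309424085 az 75.23361953938456 x [-0.961  0.275  0.003] y [0.273 0.954 0.126] z [ 0.032  0.122 -0.992]
```

drive_tool([
  [0,1000,-400,0,0],
  [0,1000,-400,0,0],
])

```text
clock: 3.7
position: [0.2436, 0.9421, 0.282]
ee_rot: [0.01, 0.138, 0.987, 0.086]
contact_force: [0.7, 0.2, 0.7]
width: 0.0428
```

```bash
python3 st.py
```

```text
t 3.7 q [ 1.242  0.918  0.221  0.013  1.831 -1.617] p [0.244 0.942 0.282] w 0.042817668737534426 F [0.65  0.192 0.679]
tilt 9.9012514047763 az 75.23514210299257 x [-0.961  0.275  0.004] y [0.271 0.947 0.172] z [ 0.044  0.166 -0.985]
```

Tilt grows about 2.6° per two-row call here, so the wrist can lean this way. I'll keep going.

drive_tool([
  [0,1000,-400,0,0],
  [0,1000,-400,0,0],
])

```text
clock: 3.9
position: [0.2487, 0.9533, 0.2922]
ee_rot: [0.013, 0.138, 0.984, 0.108]
contact_force: [0.5, -0.1, 0.6]
width: 0.0426
```

drive_tool([
  [0,1000,-400,0,0],
])

```text
clock: 4.0
position: [0.2519, 0.9618, 0.3001]
ee_rot: [0.015, 0.138, 0.982, 0.125]
contact_force: [0.5, -0.7, -0.3]
width: 0.0427
```

drive_tool([
  [0,1000,-400,0,0],
])

```text
clock: 4.1
position: [0.2551, 0.9698, 0.3115]
ee_rot: [0.017, 0.138, 0.98, 0.143]
contact_force: [-0.3, 0.3, -0.3]
width: 0.0422
```

```bash
python3 st.py
```

```text
t 4.1 q [ 1.236  0.895  0.222  0.022  1.737 -1.619] p [0.255 0.97  0.312] w 0.042241984795977836 F [-0.259  0.315 -0.3  ]
tilt 16.54356978221785 az 75.26884091341343 x [-0.962  0.275  0.006] y [0.265 0.921 0.285] z [ 0.072  0.275 -0.959]
```

drive_tool([
  [0,1000,-300,0,0],
])

```text
clock: 4.2
position: [0.2586, 0.9794, 0.3218]
ee_rot: [0.019, 0.137, 0.977, 0.162]
contact_force: [1.1, -0.1, -1.0]
width: 0.0428
```

drive_tool([
  [0,1000,-300,0,0],
])

```text
clock: 4.3
position: [0.262, 0.9887, 0.3316]
ee_rot: [0.021, 0.137, 0.974, 0.18]
contact_force: [-0.1, 0.5, 0.2]
width: 0.0426
```

drive_tool([
  [0,1000,-300,0,0],
])

```text
clock: 4.4
position: [0.2652, 0.9969, 0.3432]
ee_rot: [0.024, 0.136, 0.97, 0.199]
contact_force: [-0.2, -0.0, -0.4]
width: 0.0426
```

drive_tool([
  [0,1000,-300,0,0],
])

```text
clock: 4.5
position: [0.2681, 1.0043, 0.3562]
ee_rot: [0.026, 0.136, 0.966, 0.217]
contact_force: [-0.7, -0.3, -0.0]
width: 0.0427
```

drive_tool([
  [0,1000,-300,0,0],
])

```text
clock: 4.6
position: [0.2707, 1.0109, 0.3706]
ee_rot: [0.028, 0.135, 0.962, 0.235]
contact_force: [0.2, -0.3, -0.2]
width: 0.0427
```

```bash
python3 st.py
```

```text
t 4.6 q [ 1.229  0.858  0.221  0.038  1.586 -1.623] p [0.271 1.011 0.371] w 0.04268966834787929 F [ 0.184 -0.259 -0.172]
tilt 27.404496522617663 az 75.181567998097 x [-0.962  0.273  0.009] y [0.247 0.853 0.46 ] z [ 0.118  0.445 -0.888]
```

drive_tool([
  [0,1000,-100,0,0],
])

```text
clock: 4.7
position: [0.2744, 1.0215, 0.381]
ee_rot: [0.031, 0.134, 0.957, 0.255]
contact_force: [0.2, -0.4, 1.1]
width: 0.0422
```

drive_tool([
  [0,1000,0,0,0],
])

```text
clock: 4.8
position: [0.2787, 1.0344, 0.3867]
ee_rot: [0.033, 0.134, 0.952, 0.274]
contact_force: [-0.7, -0.0, -0.4]
width: 0.0429
```

drive_tool([
  [0,1000,0,0,0],
])

```text
clock: 4.9
position: [0.2828, 1.0463, 0.3928]
ee_rot: [0.035, 0.133, 0.946, 0.292]
contact_force: [-0.2, -0.2, -0.3]
width: 0.0426
```

drive_tool([
  [0,1000,0,0,0],
])

```text
clock: 5.0
position: [0.2864, 1.0567, 0.4011]
ee_rot: [0.038, 0.132, 0.941, 0.31]
contact_force: [0.8, 0.1, -1.3]
width: 0.0431
```

```bash
python3 st.py
```

```text
t 5.0 q [ 1.226  0.857  0.222  0.05   1.429 -1.627] p [0.286 1.057 0.401] w 0.04312489020951403 F [ 0.795  0.122 -1.291]
tilt 36.38941518334477 az 75.06565468209902 x [-0.962  0.272  0.011] y [0.225 0.773 0.593] z [ 0.153  0.573 -0.805]
```

```bash
cat > ov.py <<'E'
from h import *
import sys
def draw(fx,fy,yaw,tag):
    x=np.array([np.cos(yaw),np.sin(yaw)]);y=np.array([-x[1],x[0]])
    W=lambda a,b,z:np.r_[np.array([fx,fy])+a*x+b*y,z]
    segs=[]
    for k in range(3):
        for s in(-.038,.038):
            segs.append(([W(-.015,k*.084+s,.067),W(.032,k*.084+s,.067)],(0,0,255)))
            segs.append(([W(-.015,k*.084+s,.0),W(-.015,k*.084+s,.067)],(0,0,255)))
            segs.append(([W(-.015,k*.084+s,.0),W(.032,k*.084+s,.0)],(255,0,0)))
    segs.append(([W(.032,-.042,.088),W(.032,.21,.088)],(0,255,255)))
    segs.append(([W(.032,-.042,.0),W(.032,.21,.0)],(0,255,255)))
    th=np.linspace(0,2*np.pi,33)
    for k in(1,2):
        for z,r in((0,.031),(.185,.031)):
            pts=[W(r*np.cos(t),k*.084+r*np.sin(t),z) for t in th]
            segs.append((pts,(0,255,0)))
    for cam,x0,y0,w,h,f in(("scene",320,130,150,150,4),("top",220,140,110,130,5)):
        im=cv2.imread(f"pics/{cam}0.png")[y0:y0+h,x0:x0+w]
        im=cv2.resize(im,None,fx=f,fy=f,interpolation=cv2.INTER_CUBIC)
        for P,c in segs:
            p=(proj(cam,P)-[x0,y0]+.5)*f
            cv2.polylines(im,[p.round().astype(int)],False,c,1)
        cv2.imwrite(f"pics/ov_{cam}_{tag}.png",im)
draw(*map(float,sys.argv[1:4]),sys.argv[4])
E
python3 ov.py 0.671 0.067 1.285 1
```

```text
(no output)
```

View pics/ov_scene_1.png

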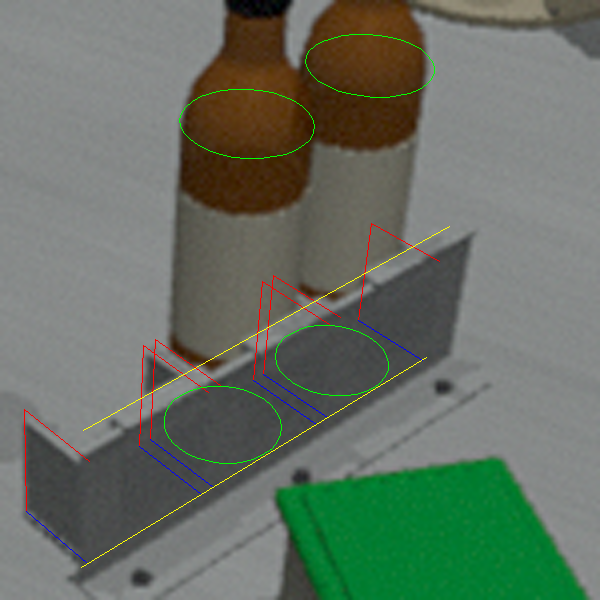

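View pics/ov_top_1.png

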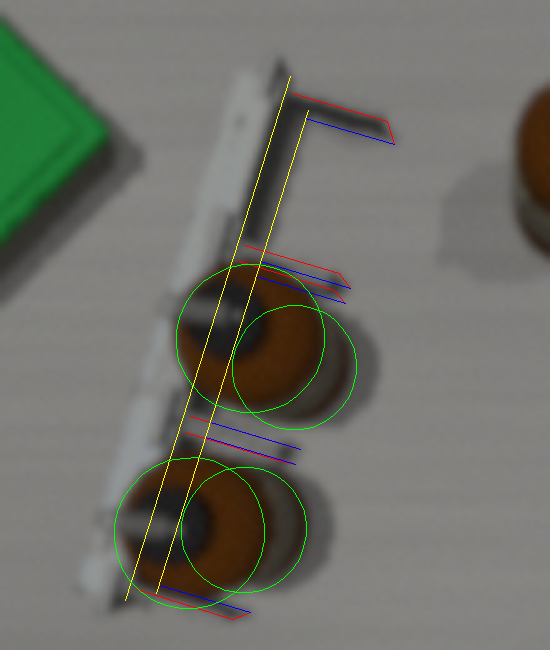

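```bash
cat > go.py <<'E'
import sys
from rig import manip
import numpy as np
from scipy.spatial.transform import Rotation as Ro
s=manip.get_state();q=np.array(s['ee_rot']);R=Ro.from_quat(q[[1,2,3,0]]).as_matrix()
t=np.array(list(map(float,sys.argv[1:4])))
d=t-np.array(s['position'])
print("world d mm",(d*1000).round(1),"tool mm",(R.T@d*1000).round(1),"len",np.linalg.norm(d).round(4))
E
python3 go.py .62 -.20 .42
```

```text
world d mm [  333.6 -1256.7    18.9] tool mm [-662.8 -884.9 -684.6] len 1.3004
```

drive_tool([
  [-24,-33,-25,0,0],
  [-49,-65,-51,0,0],
  [-74,-98,-76,0,0],
  [-98,-131,-101,0,0],
  [-123,-164,-127,0,0],
])

```text
clock: 5.5
position: [0.3474, 0.8251, 0.406]
ee_rot: [0.038, 0.132, 0.94, 0.311]
contact_force: [1.5, -0.2, 0.7]
width: 0.0429
```

drive_tool([
  [-24,-33,-25,0,0],
  [-49,-65,-51,0,0],
  [-74,-98,-76,0,0],
  [-98,-131,-101,0,0],
  [-123,-164,-127,0,0],
])

```text
clock: 6.0
position: [0.4094, 0.5901, 0.4105]
ee_rot: [0.039, 0.132, 0.94, 0.312]
contact_force: [1.1, -0.3, 0.2]
width: 0.0426
```

```bash
python3 st.py; python3 go.py .62 -.20 .42
```

```text
t 6.0 q [ 0.689  0.147  1.415  0.405  1.071 -2.278] p [0.409 0.59  0.411] w 0.04263377940703139 F [ 1.13  -0.265  0.238]
tilt 36.642716138462525 az 74.84145991796032 x [-0.962  0.272  0.008] y [0.223 0.771 0.597] z [ 0.156  0.576 -0.802]
world d mm [ 210.6 -790.1    9.5] tool mm [-417.6 -556.3 -429.9] len 0.8177
```

```bash
cat > kin.py <<'E'
import numpy as np
from scipy.spatial.transform import Rotation as Ro
from scipy.optimize import least_squares
# data: q, p 
D=[([.99403,.27662,1.50615,0,1.36065,-.12098],[.25281,.51587,.23042]),
([1.216,.90388,.22321,.00299,1.97932,-1.64577],[.25146,.88139,.28826]),
([1.253,.959,.221,.005,1.882,-1.608],[.231,.931,.24]),
([1.236,.895,.222,.022,1.737,-1.619],[.255,.97,.312]),
([1.226,.857,.222,.05,1.429,-1.627],[.2864,1.0567,.4011]),
([.689,.147,1.415,.405,1.071,-2.278],[.4094,.5901,.4105])]
def rot(q):
    E=Ro.from_euler
    return E('z',q[0])*E('y',q[1]+q[2])*E('z',q[3])*E('y',q[4])*E('z',q[5]+np.pi)
def fk(q,L):
    h,a,f,e,t,yo,r0=L
    E=Ro.from_euler
    A=E('z',q[0]);
    p=A.apply([r0,yo,h])+(A*E('y',q[1])).apply([0,0,a])+(A*E('y',q[1]+q[2])).apply([e,0,f])
    R=rot(q)
    return p+R.apply([0,0,t]),R
s=least_squares(lambda L:np.ravel([fk(q,L)[0]-p for q,p in D]),[.3,.4,.4,0,.25,.07,0])
L=s.x
if __name__=="__main__":
    print(L.round(4),np.abs(s.fun).max())
    print(rot(D[-1][0]).as_matrix().round(3))
E
python3 kin.py
```

```text
[0.1387 0.6285 0.4203 0.0616 0.364  0.0696 0.0013] 0.0004166112755757956
[[-0.962  0.223  0.156]
 [ 0.271  0.771  0.576]
 [ 0.008  0.597 -0.802]]
```

```bash
cat > ik.py <<'E'
from kin import *
lo=np.array([-2.89,-.75,.22,-1.18,.11,-2.7]);hi=np.array([2.89,2.08,2.7,4.32,2.71,2.7])
def ik(p,R,q0,free=False):
    l,h=(lo,hi) if not free else (lo-[0,0,0,6,0,6],hi+[0,0,0,6,0,6])
    def f(q):
        pp,RR=fk(q,L); return np.r_[(pp-p)*10,(R.inv()*RR).as_rotvec()]
    s=least_squares(f,np.clip(q0,l+1e-3,h-1e-3),bounds=(l,h)); return s.x,np.abs(s.fun).max()
E
python3 - <<'E'
from ik import *
np.set_printoptions(precision=2,suppress=True)
q0=np.array(D[-1][0]);R0=rot(q0)
for turn in(0,np.pi):
    R=R0*Ro.from_euler('z',turn);q=q0.copy();q[5]+=turn
    for p in([.41,.59,.41],[.5,.3,.42],[.56,.0,.42],[.62,-.2,.42],[.64,-.14,.012],[.645,-.02,.012],[.665,.038,.012]):
        q,e=ik(np.array(p),R,q,True); print(turn,p,q,e)
E
```

```text
0 [0.41, 0.59, 0.41] [ 0.69  0.15  1.42  0.41  1.07 -2.28] 1.1102230246251565e-15
0 [0.5, 0.3, 0.42] [ 0.05  0.04  1.52  0.61  1.4  -2.87] 2.0261570199409107e-15
0 [0.56, 0.0, 0.42] [-0.52  0.19  1.34  0.63  1.76 -3.31] 2.4702462297909727e-14
0 [0.62, -0.2, 0.42] [-0.73  0.44  0.98  0.62  1.97 -3.42] 1.288125717202604e-10
0 [0.64, -0.14, 0.012] [-0.64  0.68  1.6   0.64  1.21 -3.85] 1.214306433183765e-15
0 [0.645, -0.02, 0.012] [-0.48  0.63  1.72  0.72  1.08 -3.8 ] 5.829409871482838e-11
0 [0.665, 0.038, 0.012] [-0.39  0.64  1.72  0.76  1.03 -3.74] 6.591949208711867e-16
3.141592653589793 [0.41, 0.59, 0.41] [0.69 0.15 1.42 0.41 1.07 0.86] 2.220446049250313e-15
3.141592653589793 [0.5, 0.3, 0.42] [0.05 0.04 1.52 0.61 1.4  0.28] 2.7755575615628914e-15
3.141592653589793 [0.56, 0.0, 0.42] [-0.52  0.19  1.34  0.63  1.76 -0.17] 2.5868196473766147e-14
3.141592653589793 [0.62, -0.2, 0.42] [-0.73  0.44  0.98  0.62  1.97 -0.28] 1.2920786662817815e-10
3.141592653589793 [0.64, -0.14, 0.012] [-0.64  0.68  1.6   0.64  1.21 -0.7 ] 1.3877787807814457e-15
3.141592653589793 [0.645, -0.02, 0.012] [-0.48  0.63  1.72  0.72  1.08 -0.65] 5.799850183452193e-11
3.141592653589793 [0.665, 0.038, 0.012] [-0.39  0.64  1.72  0.76  1.03 -0.6 ] 2.3245294578089215e-15
```

drive_tool([
  [-24,-33,-25,0.14,0],
  [-49,-65,-51,0.28,0],
  [-74,-98,-76,0.42,0],
  [-98,-131,-101,0.56,0],
  [-123,-164,-127,0.7,0],
])

```text
clock: 6.5
position: [0.4713, 0.3551, 0.4148]
ee_rot: [-0.07, 0.448, 0.837, 0.307]
contact_force: [1.5, 0.3, 0.2]
width: 0.0427
```

```bash
python3 st.py; python3 go.py .62 -.20 .42
```

```text
t 6.5 q [ 0.178  0.018  1.551  0.592  1.311 -2.059] p [0.471 0.355 0.415] w 0.04266621259464312 F [1.47  0.305 0.223]
tilt 36.72418649494494 az 74.57549227564694 x [-0.589  0.707  0.392] y [0.793 0.41  0.452] z [ 0.159  0.576 -0.802]
world d mm [ 148.7 -555.1    5.2] tool mm [-478.  -107.2 -300.5] len 0.5747
```

drive_tool([
  [-39,-9,-25,0.14,0],
  [-78,-18,-49,0.28,0],
  [-117,-26,-74,0.42,0],
  [-157,-35,-98,0.56,0],
  [-196,-44,-123,0.7,0],
])

```text
clock: 7.0
position: [0.5327, 0.1254, 0.4177]
ee_rot: [-0.17, 0.71, 0.63, 0.265]
contact_force: [1.0, 0.9, -0.1]
width: 0.0424
```

```bash
python3 st.py; python3 go.py .60 -.20 .38
```

```text
t 7.0 q [-0.321  0.086  1.471  0.641  1.61  -1.755] p [0.533 0.125 0.418] w 0.04239535258834287 F [ 1.013  0.9   -0.072]
tilt 36.71223584112895 az 74.2271197536967 x [0.065 0.804 0.59 ] y [ 0.985 -0.148  0.093] z [ 0.162  0.575 -0.802]
world d mm [  67.3 -325.4  -37.7] tool mm [-279.7  110.9 -146.1] len 0.3345
```

drive_tool([
  [-39,16,-21,0.14,0],
  [-79,32,-42,0.28,0],
  [-118,47,-62,0.42,0],
  [-158,63,-83,0.56,0],
  [-198,79,-104,0.7,0],
])

```text
clock: 7.5
position: [0.581, -0.1076, 0.3922]
ee_rot: [-0.25, 0.884, 0.346, 0.191]
contact_force: [0.3, -0.1, -0.2]
width: 0.043
```

```bash
python3 st.py; python3 go.py .60 -.20 .30
python3 - <<'E'
from h import *
cv2.imwrite("pics/wrist1.png",manip.get_image("wrist"))
E
```

```text
t 7.5 q [-0.66   0.296  1.261  0.606  1.805 -1.329] p [ 0.581 -0.108  0.392] w 0.04303137659072688 F [ 0.294 -0.147 -0.196]
tilt 36.642548240272355 az 73.91400685539595 x [0.688 0.516 0.511] y [ 0.707 -0.636 -0.309] z [ 0.165  0.573 -0.802]
world d mm [ 19.  -92.4 -92.2] tool mm [-81.7 100.6  24.1] len 0.1319
```

drive_tool([
  [-16,20,5,0.14,0],
  [-33,40,10,0.28,0],
  [-49,60,14,0.42,0],
  [-65,80,19,0.56,0],
  [-82,100,24,0.7,0],
])

```text
clock: 8.05
position: [0.6009, -0.2092, 0.2964]
ee_rot: [-0.297, 0.95, 0.014, 0.094]
contact_force: [-0.1, 0.3, -0.3]
width: 0.0426
```

```bash
python3 st.py; python3 go.py .62 -.20 .15
```

```text
t 8.05 q [-0.759  0.439  1.266  0.564  1.727 -0.781] p [ 0.601 -0.209  0.296] w 0.04262228814299889 F [-0.08   0.266 -0.259]
tilt 36.23688053183135 az 73.2659830201825 x [ 0.982 -0.03   0.186] y [ 0.081 -0.824 -0.561] z [ 0.17   0.566 -0.807]
world d mm [  19.1    9.2 -146.4] tool mm [ -8.8  76.1 126.6] len 0.1479
```

View pics/wrist1.png

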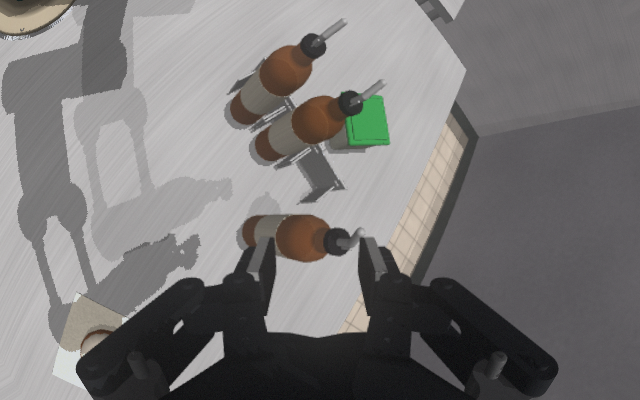

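drive_tool([
  [-2,15,25,0.14,0],
  [-4,30,50,0.28,0],
  [-6,45,75,0.42,0],
  [-8,60,100,0.56,0],
  [-9,76,126,0.7,0],
])

```text
clock: 8.55
position: [0.6202, -0.2006, 0.1502]
ee_rot: [-0.31, 0.897, -0.315, -0.013]
contact_force: [-0.8, -0.6, 0.7]
width: 0.0427
```

drive_tool([
  [0,0,0,0.14,0],
  [0,0,0,0.28,0],
  [0,0,0,0.42,0],
  [0,0,0,0.56,0],
  [0,0,0,0.7,0],
])

```text
clock: 9.05
position: [0.6208, -0.201, 0.1508]
ee_rot: [-0.286, 0.733, -0.606, -0.118]
contact_force: [-0.4, 0.3, -0.4]
width: 0.0429
```

drive_tool([
  [0,0,0,0.14,0],
  [0,0,0,0.28,0],
  [0,0,0,0.42,0],
  [0,0,0,0.56,0],
  [0,0,0,0.7,0],
])

```text
clock: 9.55
position: [0.6213, -0.2014, 0.1514]
ee_rot: [0.228, -0.479, 0.822, 0.208]
contact_force: [-0.7, 0.5, 0.1]
width: 0.0427
```

```bash
python3 st.py
python3 - <<'E'
from ik import *
from rig import manip
np.set_printoptions(precision=2,suppress=True)
q0=np.array(manip.get_state()['qpos'])
for turn in(.9,1.,1.1,1.2):
    R=rot(q0)*Ro.from_euler('z',turn);q=q0.copy();q[5]+=turn
    print(turn,R.as_matrix()[:,0])
    for p in([.62,-.2,.15],[.64,-.14,.012],[.645,-.02,.012],[.665,.038,.012]):
        q,e=ik(np.array(p),R,q,True); print(p,q,e)
E
```

```text
t 9.55 q [-0.73   0.546  1.45   0.568  1.458  1.2  ] p [ 0.621 -0.201  0.151] w 0.042683491411333846 F [-0.708  0.508  0.134]
tilt 35.92015458239504 az 72.56200841266441 x [-0.437 -0.693 -0.574] y [-0.882  0.455  0.123] z [ 0.176  0.56  -0.81 ]
0.9 [-0.96 -0.07 -0.26]
[0.62, -0.2, 0.15] [-0.73  0.55  1.46  0.57  1.45  2.1 ] 1.6930901125533637e-13
[0.64, -0.14, 0.012] [-0.64  0.67  1.62  0.64  1.17  1.99] 1.0061396160665481e-15
[0.645, -0.02, 0.012] [-0.48  0.62  1.74  0.73  1.04  2.04] 6.77570846652209e-11
[0.665, 0.038, 0.012] [-0.38  0.62  1.74  0.77  0.99  2.1 ] 2.2898349882893854e-15
1.0 [-0.98  0.01 -0.21]
[0.62, -0.2, 0.15] [-0.73  0.55  1.46  0.57  1.45  2.2 ] 1.9623191960249642e-13
[0.64, -0.14, 0.012] [-0.64  0.67  1.62  0.64  1.17  2.09] 1.1102230246251565e-15
[0.645, -0.02, 0.012] [-0.48  0.62  1.74  0.73  1.04  2.14] 6.7593881880601e-11
[0.665, 0.038, 0.012] [-0.38  0.62  1.74  0.77  0.99  2.2 ] 1.1102230246251565e-15
1.1 [-0.98  0.09 -0.15]
[0.62, -0.2, 0.15] [-0.73  0.55  1.46  0.57  1.45  2.3 ] 2.0566881531181025e-13
[0.64, -0.14, 0.012] [-0.64  0.67  1.62  0.64  1.17  2.19] 1.214306433183765e-15
[0.645, -0.02, 0.012] [-0.48  0.62  1.74  0.73  1.04  2.24] 6.753948095239437e-11
[0.665, 0.038, 0.012] [-0.38  0.62  1.74  0.77  0.99  2.3 ] 2.220446049250313e-15
1.2 [-0.98  0.17 -0.09]
[0.62, -0.2, 0.15] [-0.73  0.55  1.46  0.57  1.45  2.4 ] 1.6903145549918008e-13
[0.64, -0.14, 0.012] [-0.64  0.67  1.62  0.64  1.17  2.29] 1.1102230246251565e-15
[0.645, -0.02, 0.012] [-0.48  0.62  1.74  0.73  1.04  2.34] 6.768353238983948e-11
[0.665, 0.038, 0.012] [-0.38  0.62  1.74  0.77  0.99  2.4 ] 1.8735013540549517e-15
```

drive_tool([
  [0,0,0,0.14,0],
  [0,0,0,0.28,0],
  [0,0,0,0.42,0],
  [0,0,0,0.56,0],
  [0,0,0,0.7,0],
])

```text
clock: 10.05
position: [0.6218, -0.2018, 0.1521]
ee_rot: [0.143, -0.166, 0.937, 0.272]
contact_force: [0.9, -0.3, -0.5]
width: 0.0423
```

drive_tool([
  [0,0,0,0.14,0],
  [0,0,0,0.28,0],
  [0,0,0,0.42,0],
  [0,0,0,0.56,0],
  [0,0,0,0.66,0],
])

```text
clock: 10.55
position: [0.6223, -0.2022, 0.1528]
ee_rot: [0.048, 0.149, 0.94, 0.303]
contact_force: [0.2, 0.5, -0.3]
width: 0.043
```

```bash
python3 st.py
python3 - <<'E'
from h import *
import pickle
c=manip.get_calibration("wrist");im=manip.get_image("wrist");cv2.imwrite("pics/wrist2.png",im);pickle.dump(c,open("c2.pkl","wb"))
for o in("bottle","stall_free"):
    for d in manip.masks_of("wrist",o): print(o,d["conf"],d["location"],d["pixels"].sum())
for n in("scene","top"): cv2.imwrite(f"pics/{n}2.png",manip.get_image(n))
E
```

```text
t 10.55 q [-0.729  0.543  1.449  0.567  1.454  2.569] p [ 0.622 -0.202  0.153] w 0.04303358699084028 F [ 0.206  0.46  -0.3  ]
tilt 35.7136567150142 az 72.09808207671797 x [-0.951  0.308  0.001] y [0.25  0.772 0.584] z [ 0.179  0.555 -0.812]
bottle 0.68 [315.0, 267.1] 8459
stall_free 0.65 [354.2, 286.1] 695
```

View pics/wrist2.png

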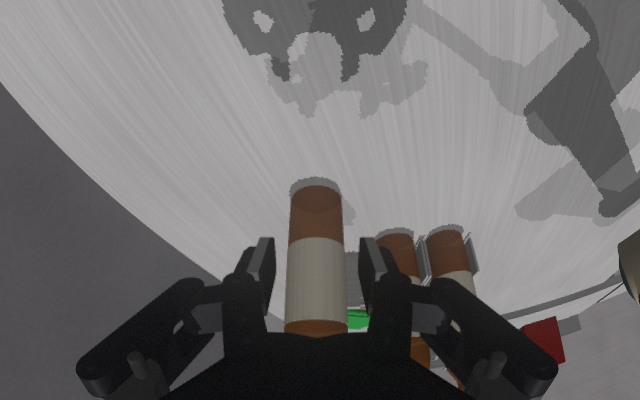

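View pics/scene2.png

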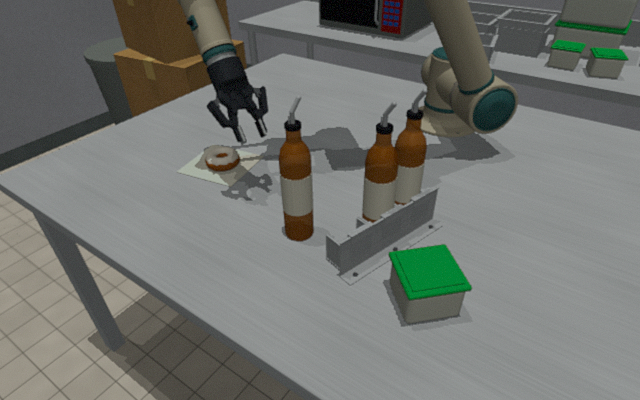

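```bash
cat > ov2.py <<'E'
from h import *
import sys,pickle
def fe(c,P):
    K=c["camera_matrix"];R=cv2.Rodrigues(c["rvec"])[0];t=np.array(c["tvec"]).ravel()
    p=(R@np.array(P).T).T+t; n=np.linalg.norm(p,axis=1); th=np.arccos(p[:,2]/n)
    return p[:,:2]/np.linalg.norm(p[:,:2],axis=1)[:,None]*(th*K[0,0])[:,None]+K[:2,2]
def segs(fx,fy,yaw,B):
    x=np.array([np.cos(yaw),np.sin(yaw)]);y=np.array([-x[1],x[0]])
    W=lambda a,b,z:np.r_[np.array([fx,fy])+a*x+b*y,z]
    S=[];ln=np.linspace(0,1,9)
    L=lambda a,b:[a+(b-a)*k for k in ln]
    for k in range(3):
        for s in(-.038,.038):
            S.append((L(W(-.015,k*.084+s,.067),W(.032,k*.084+s,.067)),(0,0,255)))
            S.append((L(W(-.015,k*.084+s,.0),W(-.015,k*.084+s,.067)),(0,0,255)))
            S.append((L(W(-.015,k*.084+s,.0),W(.032,k*.084+s,.0)),(255,0,0)))
    S.append((L(W(.032,-.042,.088),W(.032,.21,.088)),(0,255,255)))
    th=np.linspace(0,2*np.pi,33)
    for c0 in [W(0,.084,0)[:2],W(0,.168,0)[:2],np.array(B)]:
        for z in(0,.185):
            S.append(([np.r_[c0+.031*np.array([np.cos(t),np.sin(t)]),z] for t in th],(0,255,0)))
    return S
if __name__=="__main__":
    a=list(map(float,sys.argv[1:6]));tag=sys.argv[6]
    S=segs(a[0],a[1],a[2],a[3:5])
    c2=pickle.load(open("c2.pkl","rb"))
    for cam,f0,x0,y0,w,h,f in(("scene","scene2",270,130,200,150,4),("top","top0",215,140,145,130,5),("wrist","wrist2",260,160,240,150,3.3)):
        im=cv2.imread(f"pics/{f0}.png")[y0:y0+h,x0:x0+w]
        im=cv2.resize(im,None,fx=f,fy=f,interpolation=cv2.INTER_CUBIC)
        for P,c in S:
            p=fe(c2,P) if cam=="wrist" else proj(cam,P)
            p=(p-[x0,y0]+.5)*f
            cv2.polylines(im,[p.round().astype(int)],False,c,1)
        cv2.imwrite(f"pics/ov_{cam}_{tag}.png",im)
E
python3 ov2.py .671 .070 1.275 .6705 -.0504 2
```

```text
(no output)
```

View pics/ov_wrist_2.png

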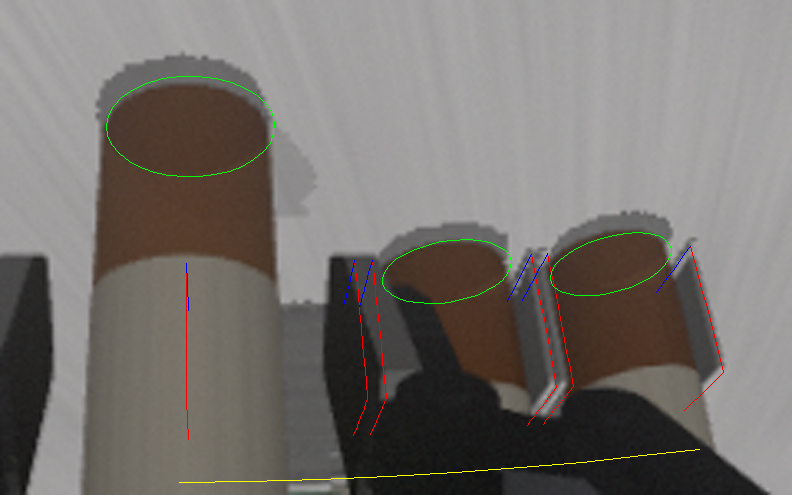

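View pics/ov_top_2.png

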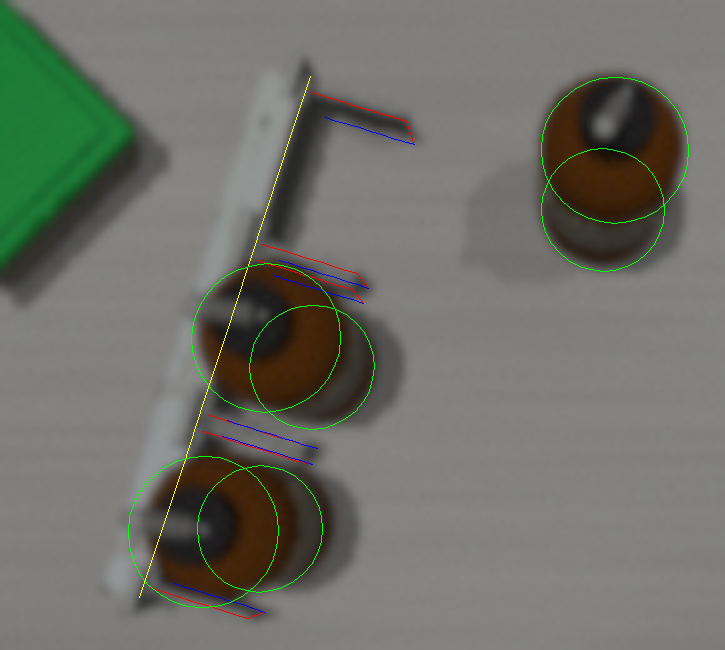

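View pics/ov_scene_2.png

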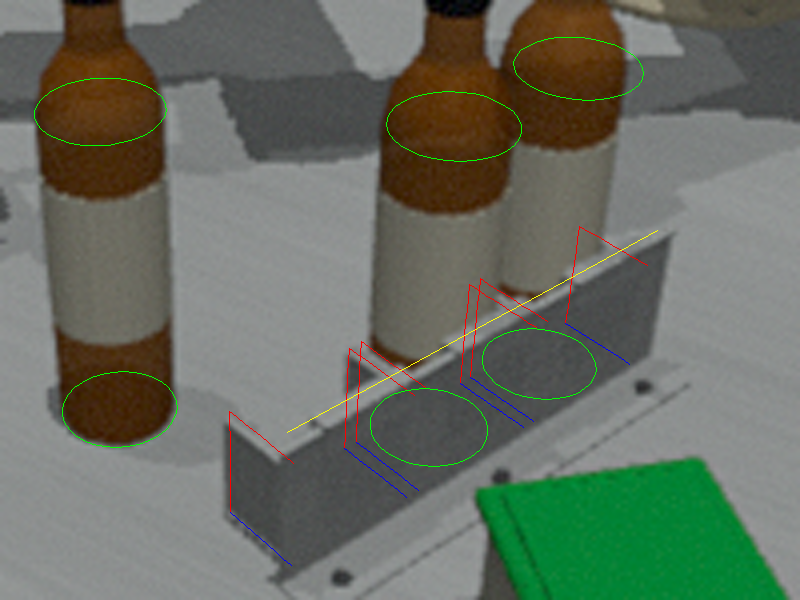

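```bash
sed -i 's/,\.088)/,.0670)/g' ov2.py; python3 ov2.py .6714 .0712 1.295 .672 -.0504 3; python3 -c "
import cv2,numpy as np
a=cv2.imread('pics/ov_top_3.png');b=cv2.imread('pics/ov_scene_3.png')
a=a[:, :450];b=b[:,200:720]
h=600;b=b[:600];a=cv2.resize(a,None,fx=.6,fy=.6)
c=np.zeros((600,800,3),np.uint8);c[:a.shape[0],:a.shape[1]]=a;c[:b.shape[0],a.shape[1]:a.shape[1]+b.shape[1]]=b
cv2.imwrite('pics/ov3.png',c)"
```

```text
(no output)
```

View pics/ov3.png

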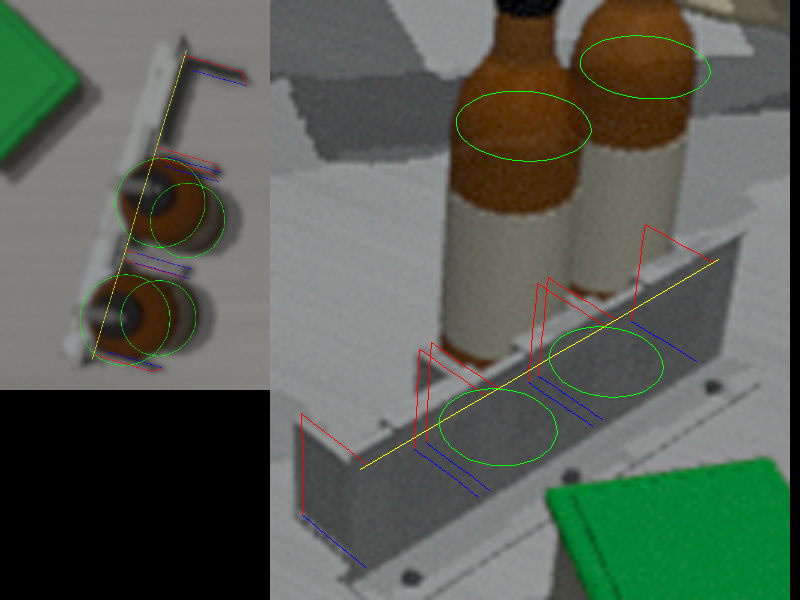

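View pics/ov_wrist_3.png

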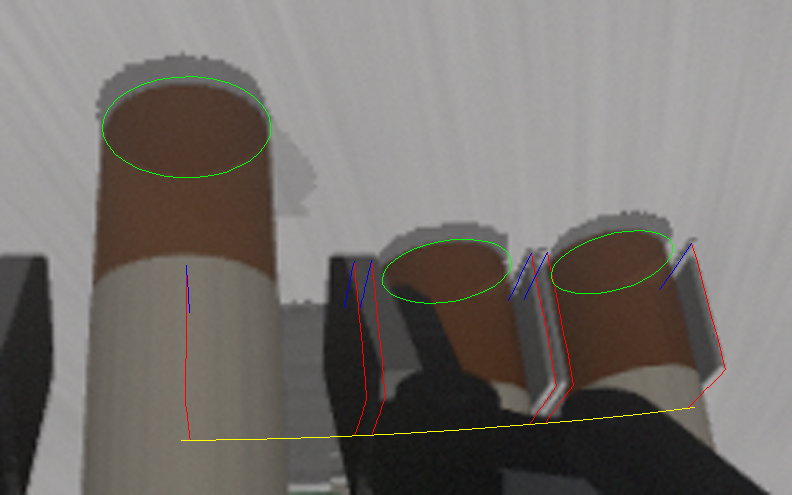

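```bash
python3 go.py .645 -.135 .06
```

```text
world d mm [ 23.   66.9 -92.5] tool mm [ -1.5   3.3 116.4] len 0.1164
```

drive_tool([
  [0,1,30,0,0],
  [0,2,60,0,0],
  [-1,3,90,0,0],
  [-1,3,116,0,0],
  [-1,3,116,0,0],
])

```text
clock: 11.3
position: [0.6427, -0.1325, 0.0576]
ee_rot: [0.045, 0.145, 0.94, 0.305]
contact_force: [-0.9, 0.1, 0.9]
width: 0.0426
```

```bash
python3 st.py; python3 go.py .649 -.124 .013
```

```text
t 11.3 q [-0.63   0.615  1.59   0.627  1.237  2.515] p [ 0.643 -0.133  0.058] w 0.04258892680542951 F [-0.912  0.081  0.868]
tilt 35.86429519781973 az 72.83834811698924 x [-0.954  0.3    0.004] y [0.245 0.773 0.586] z [ 0.173  0.56  -0.81 ]
world d mm [  6.3   8.5 -44.6] tool mm [ -3.7 -18.   42. ] len 0.0458
```

drive_tool([
  [-1,-6,14,0,0],
  [-2,-12,28,0,0],
  [-4,-18,40,0,0],
  [-4,-18,42,0,0],
])

```text
clock: 11.7
position: [0.6487, -0.1241, 0.0109]
ee_rot: [0.044, 0.145, 0.94, 0.305]
contact_force: [-0.7, 0.7, 0.2]
width: 0.0425
```

```bash
python3 st.py
python3 - <<'E'
from h import *
import pickle
c=manip.get_calibration("wrist");im=manip.get_image("wrist");cv2.imwrite("pics/wrist3.png",im);pickle.dump(c,open("c3.pkl","wb"))
cv2.imwrite("pics/scene3.png",manip.get_image("scene"))
from ov2 import segs,fe
S=segs(.6714,.0712,1.285,[.672,-.0504])
im=cv2.resize(im[100:400,200:600],None,fx=2,fy=2)
for P,cl in S: cv2.polylines(im,[((fe(c,P)-[200,100]+.5)*2).round().astype(int)],False,cl,1)
cv2.imwrite("pics/ov_wrist_4.png",im)
sc=cv2.imread("pics/scene3.png")[90:270,180:400];cv2.imwrite("pics/scene3z.png",cv2.resize(sc,None,fx=3,fy=3))
E
```

```text
t 11.7 q [-0.614  0.672  1.62   0.652  1.162  2.472] p [ 0.649 -0.124  0.011] w 0.04253212186993158 F [-0.694  0.695  0.238]
tilt 35.88314120338674 az 73.02401370725092 x [-0.954  0.3    0.006] y [0.246 0.772 0.586] z [ 0.171  0.561 -0.81 ]
```

View pics/ov_wrist_4.png

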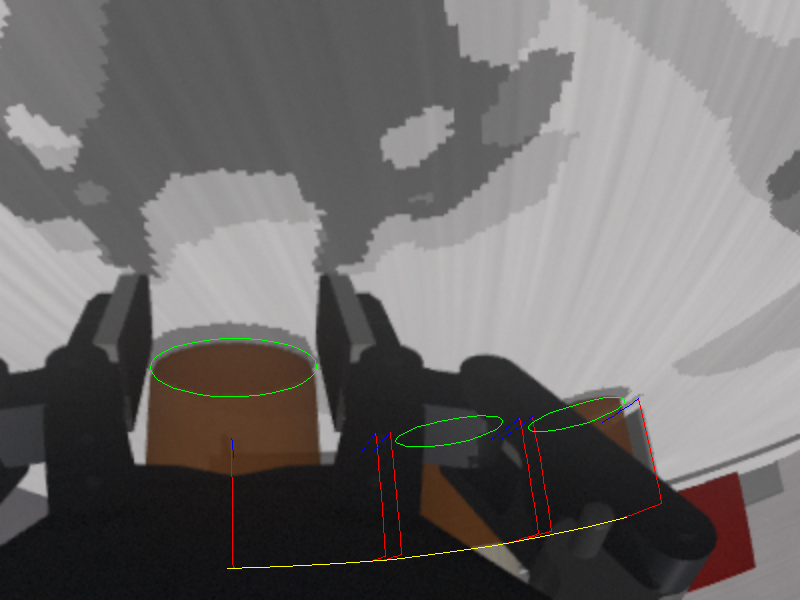

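View pics/scene3z.png

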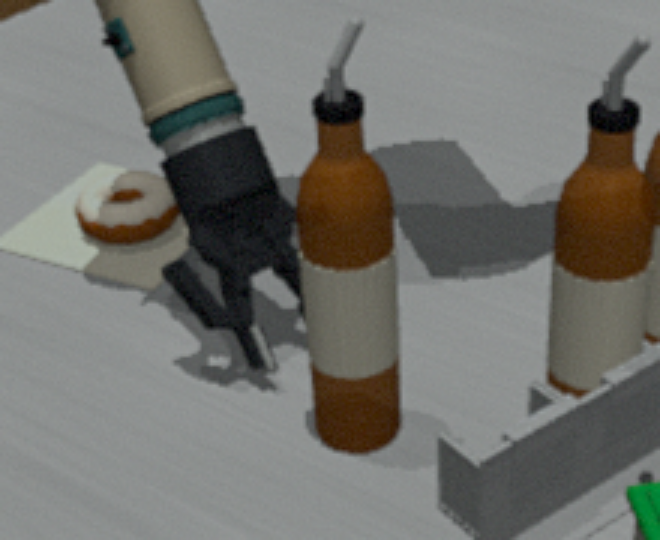

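drive_tool([
  [0,10,7,0,0],
  [0,20,14,0,0],
  [0,29,21,0,0],
  [0,33,24,0,0],
])

```text
clock: 12.2
position: [0.6617, -0.0832, 0.0128]
ee_rot: [0.045, 0.144, 0.94, 0.305]
contact_force: [-0.8, -0.3, 0.4]
width: 0.0424
```

```bash
python3 st.py
python3 - <<'E'
from h import *
cv2.imwrite("pics/wrist5.png",cv2.resize(manip.get_image("wrist")[150:350,220:420],None,fx=3,fy=3))
E
```

```text
t 12.2 q [-0.552  0.662  1.638  0.679  1.128  2.504] p [ 0.662 -0.083  0.013] w 0.04242768354164555 F [-0.756 -0.291  0.439]
tilt 35.9194154301433 az 72.98107223050769 x [-0.954  0.298  0.004] y [0.244 0.772 0.587] z [ 0.172  0.561 -0.81 ]
```

View pics/wrist5.png

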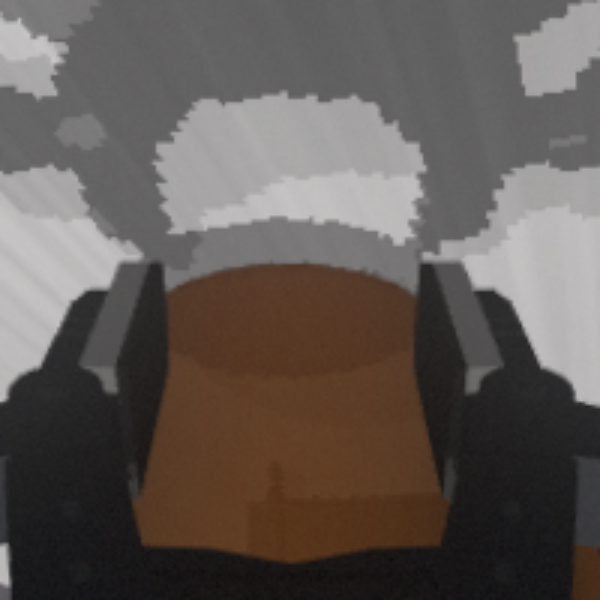

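drive_tool([
  [0,3,2,0,0],
  [0,5,4,0,0],
  [0,8,5,0,0],
])

```text
clock: 12.55
position: [0.6646, -0.0749, 0.013]
ee_rot: [0.045, 0.144, 0.941, 0.304]
contact_force: [-1.0, -4.7, -2.2]
width: 0.0429
```

```bash
python3 st.py
```

```text
t 12.55 q [-0.538  0.66   1.64   0.683  1.119  2.512] p [ 0.665 -0.075  0.013] w 0.04290175754090081 F [-0.99  -4.702 -2.245]
tilt 35.78788787515043 az 72.91568203704188 x [-0.954  0.298  0.003] y [0.244 0.774 0.585] z [ 0.172  0.559 -0.811]
```

drive_tool([
  [3,3,2,0,0],
  [6,7,5,0,0],
  [10,11,8,0,0],
  [14,16,12,0,0],
  [18,20,15,0,0],
])

```text
clock: 13.05
position: [0.6572, -0.0484, 0.0128]
ee_rot: [0.048, 0.145, 0.941, 0.302]
contact_force: [1.9, -5.9, 1.5]
width: 0.0426
```

```bash
python3 st.py
python3 - <<'E'
from h import *
from ov2 import segs,fe
s=manip.get_state();p=np.array(s['position'])
c=manip.get_calibration("wrist");im=manip.get_image("wrist")
b=p[:2]+.031*np.array([.294,.956]);print(b)
S=segs(.6714,.0712,1.285,b)
im=cv2.resize(im[150:350,220:480],None,fx=3,fy=3)
for P,cl in S: cv2.polylines(im,[((fe(c,P)-[220,150]+.5)*3).round().astype(int)],False,cl,1)
cv2.imwrite("pics/wrist6.png",im)
sc=manip.get_image("scene");cv2.imwrite("pics/scene6.png",cv2.resize(sc[90:290,200:460],None,fx=3,fy=3))
E
```

```text
t 13.05 q [-0.508  0.638  1.69   0.706  1.075  2.51 ] p [ 0.657 -0.048  0.013] w 0.042619478999064445 F [ 1.908 -5.859  1.521]
tilt 35.610758686838516 az 72.24099220079356 x [-0.953  0.302 -0.002] y [0.244 0.775 0.582] z [ 0.178  0.555 -0.813]
[ 0.66633805 -0.01873126]
```

View pics/wrist6.png

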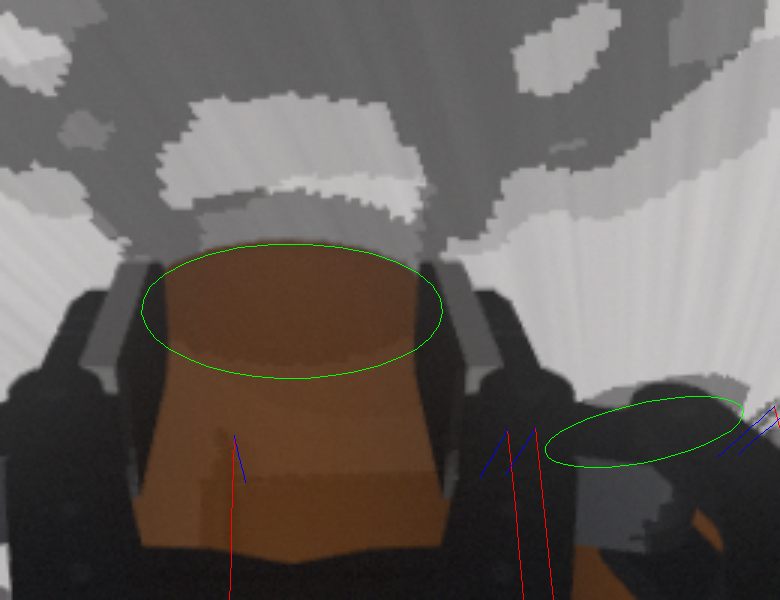

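View pics/scene6.png

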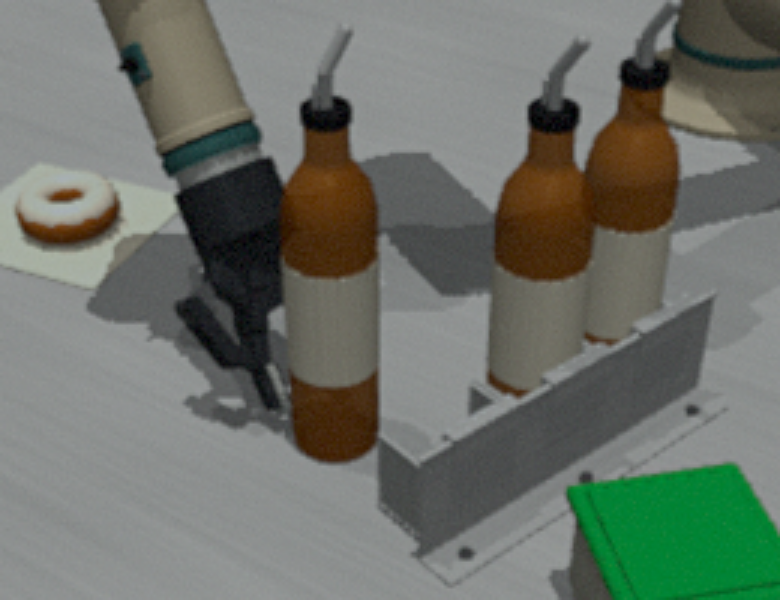

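drive_tool([
  [4,4,3,0,0],
  [8,9,6,0,0],
  [12,14,10,0,0],
  [17,19,13,0,0],
  [21,23,17,0,0],
])

```text
clock: 13.65
position: [0.6467, -0.0154, 0.0128]
ee_rot: [0.049, 0.146, 0.941, 0.302]
contact_force: [2.4, -7.7, 3.6]
width: 0.0431
```

```bash
cat > look.py <<'E'
import sys
from h import *
from ov2 import segs,fe
tag=sys.argv[1]
s=manip.get_state();p=np.array(s['position'])
c=manip.get_calibration("wrist");im=manip.get_image("wrist")
b=p[:2]+.030*np.array([.30,.954])
r=b-[.6714,.0712];d=np.array([.282,.960]);print("bottle",b,"stall x,y mm",(r@d*1000).round(1),(r@[-d[1],d[0]]*1000).round(1))
S=segs(.6714,.0712,1.285,b)
im=cv2.resize(im[150:350,220:480],None,fx=3,fy=3)
for P,cl in S: cv2.polylines(im,[((fe(c,P)-[220,150]+.5)*3).round().astype(int)],False,cl,1)
cv2.imwrite(f"pics/wrist{tag}.png",im)
sc=manip.get_image("scene");cv2.imwrite(f"pics/scene{tag}.png",cv2.resize(sc[90:290,200:460],None,fx=3,fy=3))
t=manip.get_image("top");cv2.imwrite(f"pics/top{tag}.png",cv2.resize(t[120:270,215:395],None,fx=4,fy=4))
E
python3 st.py; python3 look.py 7
```

```text
t 13.65 q [-0.47   0.615  1.747  0.735  1.03   2.508] p [ 0.647 -0.015  0.013] w 0.04311229344512119 F [ 2.402 -7.664  3.588]
tilt 35.57755169397921 az 71.9889531375379 x [-0.953  0.303 -0.004] y [0.244 0.776 0.582] z [ 0.18   0.553 -0.813]
bottle [0.65569893 0.01321915] stall x,y mm -60.1 -1.3
```

View pics/scene7.png

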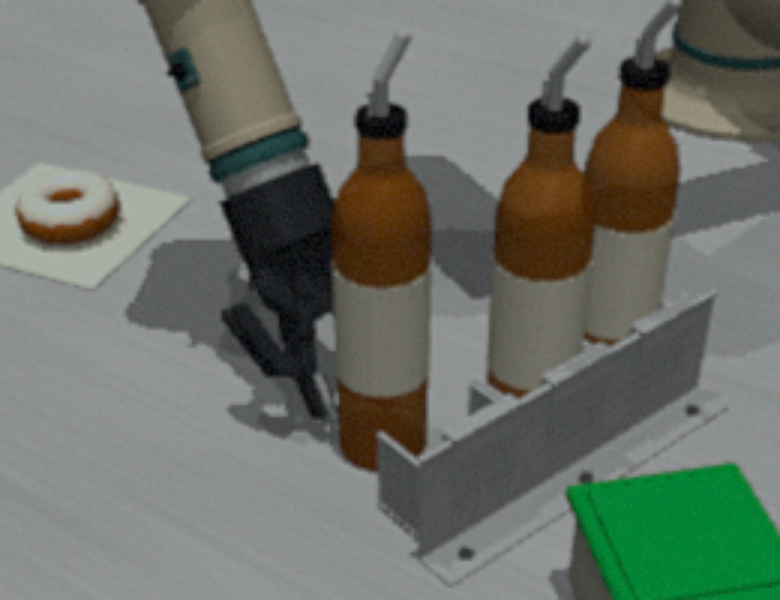

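View pics/top7.png

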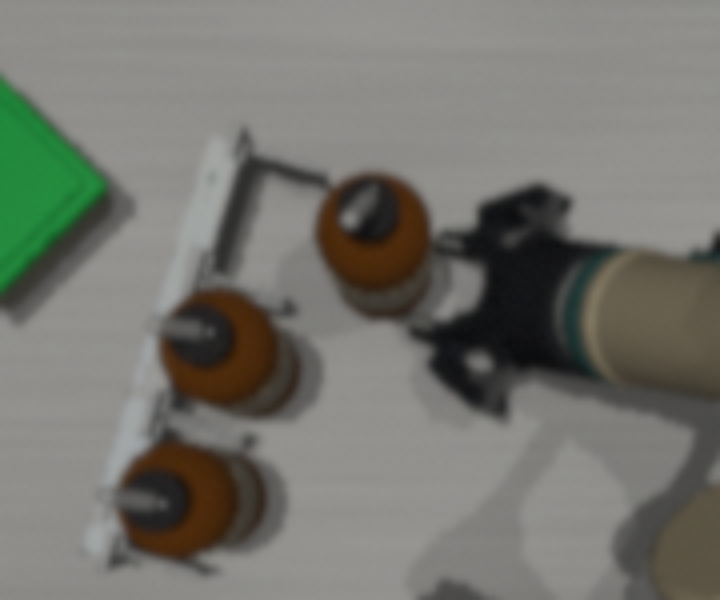

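View pics/wrist7.png

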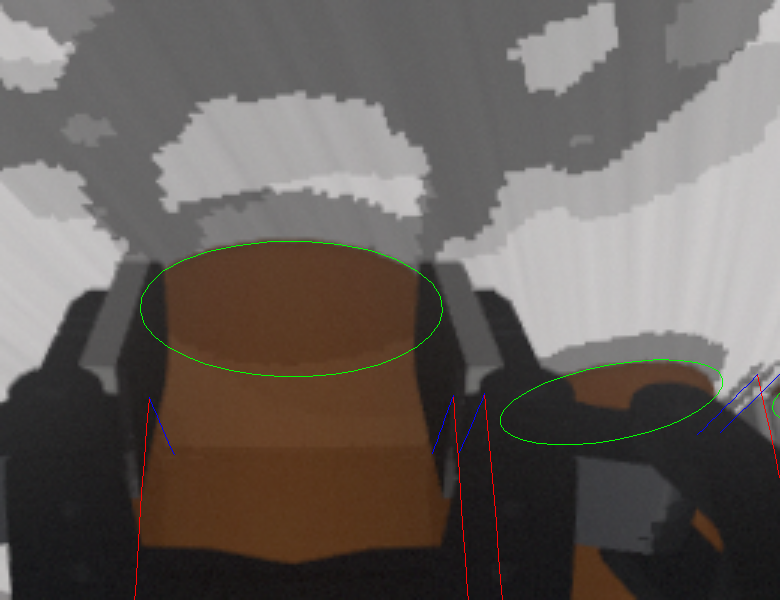

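drive_tool([
  [0,4,3,0,0],
  [0,9,6,0,0],
  [1,14,10,0,0],
  [1,19,14,0,0],
  [1,24,17,0,0],
])

```text
clock: 14.3
position: [0.6534, 0.013, 0.0127]
ee_rot: [0.048, 0.145, 0.941, 0.302]
contact_force: [-1.3, -6.1, 0.9]
width: 0.0428
```

```bash
python3 st.py; python3 look.py 8
```

```text
t 14.3 q [-0.423  0.613  1.752  0.752  1.008  2.535] p [0.653 0.013 0.013] w 0.042766459190867724 F [-1.307 -6.099  0.858]
tilt 35.554681297761 az 72.27616232651307 x [-0.953  0.301 -0.002] y [0.244 0.776 0.581] z [ 0.177  0.554 -0.814]
bottle [0.66236565 0.04162012] stall x,y mm -30.9 0.3
```

View pics/top8.png

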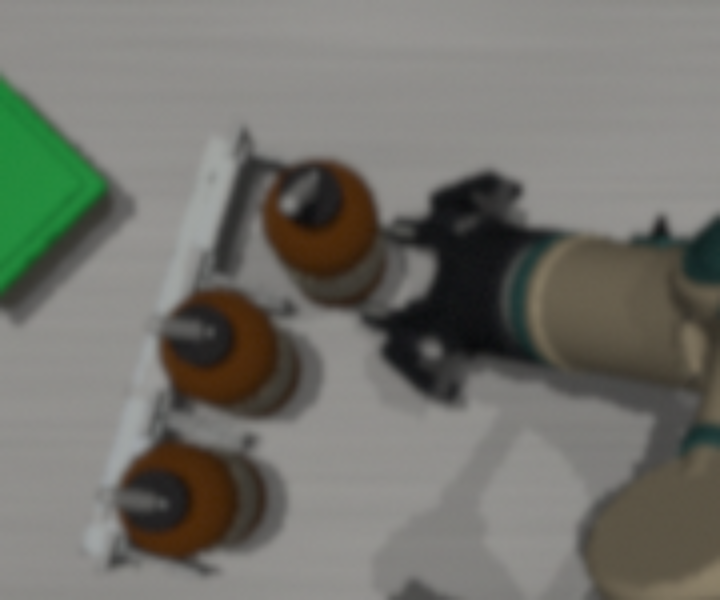

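View pics/scene8.png

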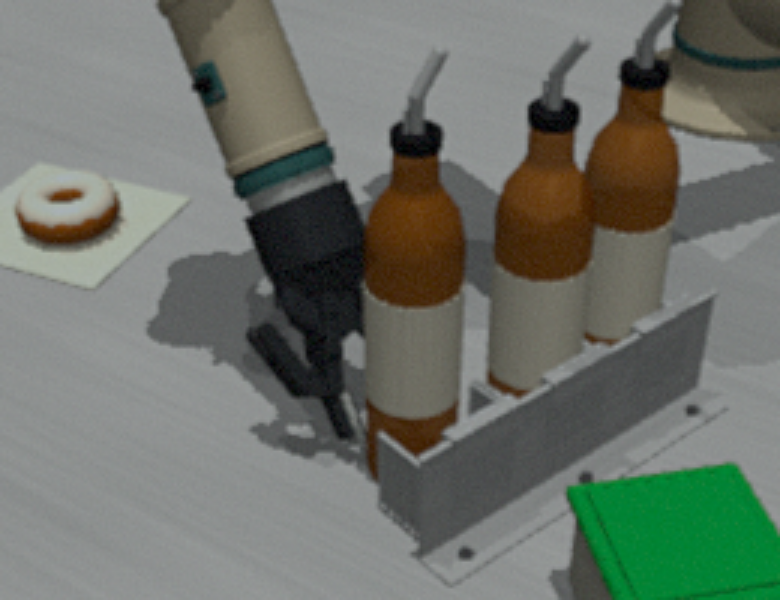

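drive_tool([
  [0,4,3,0,0],
  [0,9,6,0,0],
  [0,13,9,0,0],
  [0,17,12,0,0],
  [1,21,15,0,0],
])

```text
clock: 14.95
position: [0.6601, 0.0379, 0.0126]
ee_rot: [0.047, 0.145, 0.941, 0.302]
contact_force: [-1.5, -7.4, 2.0]
width: 0.0428
```

```bash
python3 st.py; python3 look.py 9
```

```text
t 14.95 q [-0.381  0.613  1.753  0.769  0.987  2.56 ] p [0.66  0.038 0.013] w 0.04278903659331875 F [-1.533 -7.354  2.034]
tilt 35.562046707107775 az 72.30571785088684 x [-0.953  0.301 -0.002] y [0.244 0.776 0.582] z [ 0.177  0.554 -0.813]
bottle [0.66908935 0.06648234] stall x,y mm -5.2 0.9
```

View pics/top9.png

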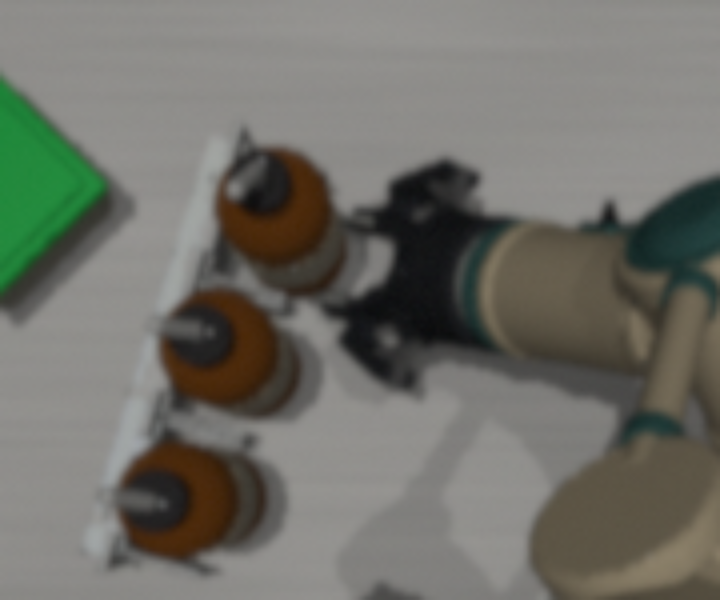

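View pics/wrist9.png

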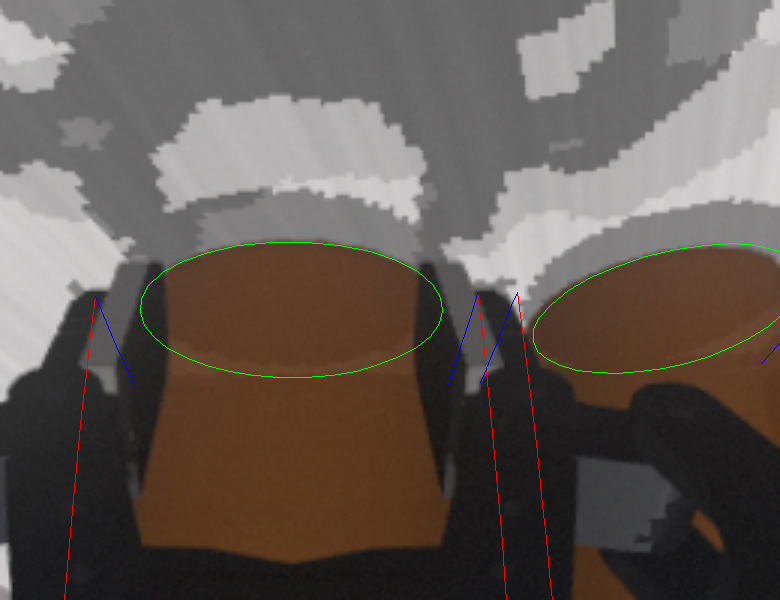

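drive_tool([
  [0,1.5,1,0,0],
  [0,3,2,0,0],
  [0,4,3,0,0],
])

```text
clock: 15.4
position: [0.6613, 0.0425, 0.0125]
ee_rot: [0.047, 0.145, 0.941, 0.302]
contact_force: [-2.4, -7.5, 4.0]
width: 0.0428
```

drive_tool([
  [0,1,1,0,0],
  [0,2,1.2,0,0],
])

```text
clock: 15.6
position: [0.6616, 0.0436, 0.0126]
ee_rot: [0.047, 0.145, 0.941, 0.301]
contact_force: [-2.2, -7.6, 2.1]
width: 0.0428
```

```bash
python3 st.py; python3 look.py 10
```

```text
t 15.6 q [-0.371  0.612  1.752  0.77   0.983  2.567] p [0.662 0.044 0.013] w 0.042825756771012434 F [-2.241 -7.581  2.115]
tilt 35.49320699924049 az 72.35981088816902 x [-0.954  0.301 -0.002] y [0.244 0.777 0.581] z [ 0.176  0.553 -0.814]
bottle [0.67064494 0.07220956] stall x,y mm 0.8 1.0
```

View pics/wrist10.png

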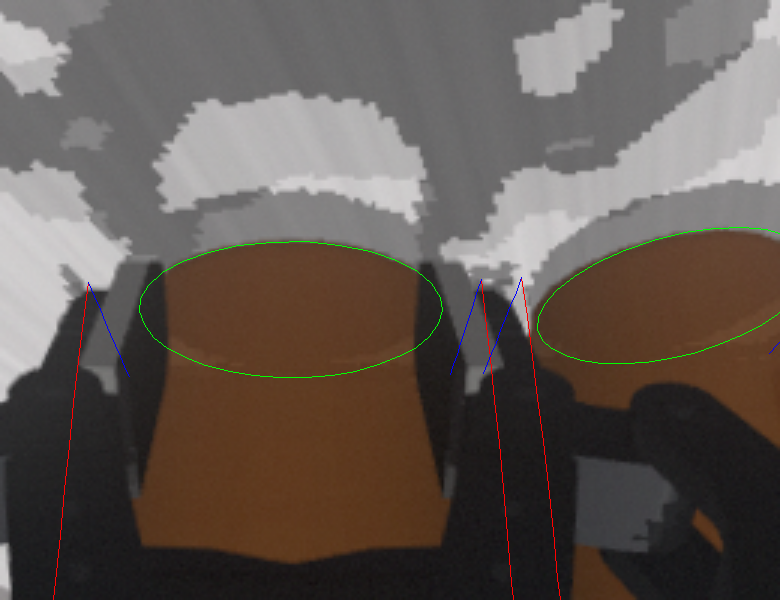

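drive_tool([
  [0,1,0.7,0,0],
  [0,1.7,1.2,0,0],
])

```text
clock: 15.95
position: [0.6619, 0.0447, 0.0125]
ee_rot: [0.047, 0.145, 0.942, 0.301]
contact_force: [-3.1, -7.4, 3.0]
width: 0.0428
```

drive_tool([
  [0,1,0.7,0,0],
  [0,1.7,1.2,0,0],
])

```text
clock: 16.15
position: [0.6622, 0.0456, 0.0125]
ee_rot: [0.047, 0.145, 0.942, 0.3]
contact_force: [-2.4, -7.2, 3.0]
width: 0.0425
```

drive_tool([
  [0,1,0.7,0,0],
  [0,1.7,1.2,0,0],
  [0,2,1.4,0,0],
])

```text
clock: 16.45
position: [0.6625, 0.0462, 0.0124]
ee_rot: [0.047, 0.144, 0.942, 0.299]
contact_force: [-4.3, -11.5, 4.4]
width: 0.0426
```

drive_tool([
  [0,1,0.7,0,0],
  [0,1.7,1.2,0,0],
  [0,2,1.4,0,0],
])

```text
clock: 16.75
position: [0.6626, 0.0463, 0.0125]
ee_rot: [0.047, 0.144, 0.943, 0.298]
contact_force: [-5.4, -13.7, 6.7]
width: 0.0429
```

```bash
python3 st.py; python3 look.py 11
```

```text
t 16.75 q [-0.363  0.611  1.751  0.765  0.976  2.576] p [0.663 0.046 0.012] w 0.042936687463449696 F [ -5.377 -13.662   6.671]
tilt 35.06145962170624 az 72.31877932157492 x [-0.954  0.299 -0.003] y [0.243 0.782 0.574] z [ 0.174  0.547 -0.819]
bottle [0.6715692  0.07489763] stall x,y mm 3.6 0.9
```

View pics/wrist11.png

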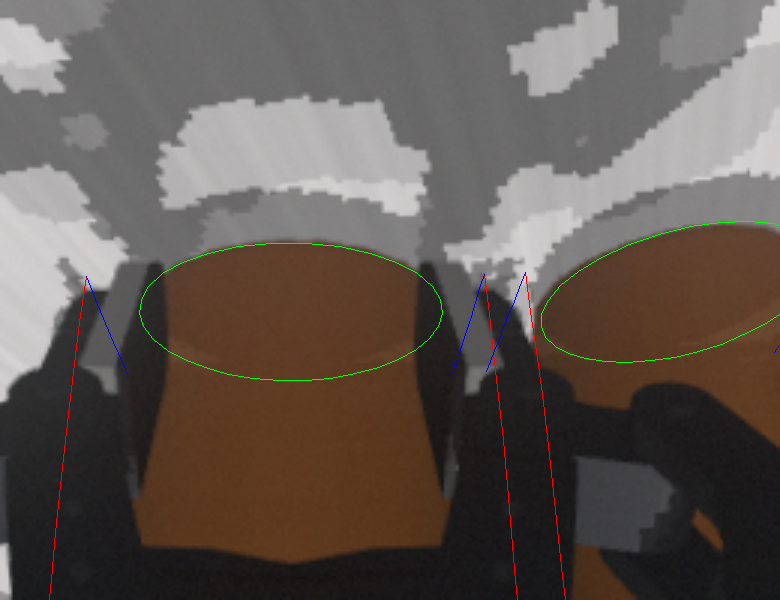

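View pics/top11.png

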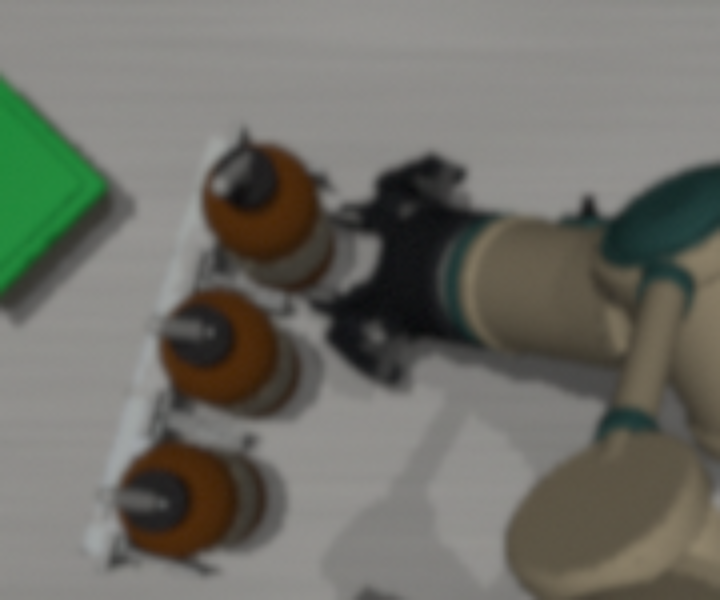

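View pics/scene11.png

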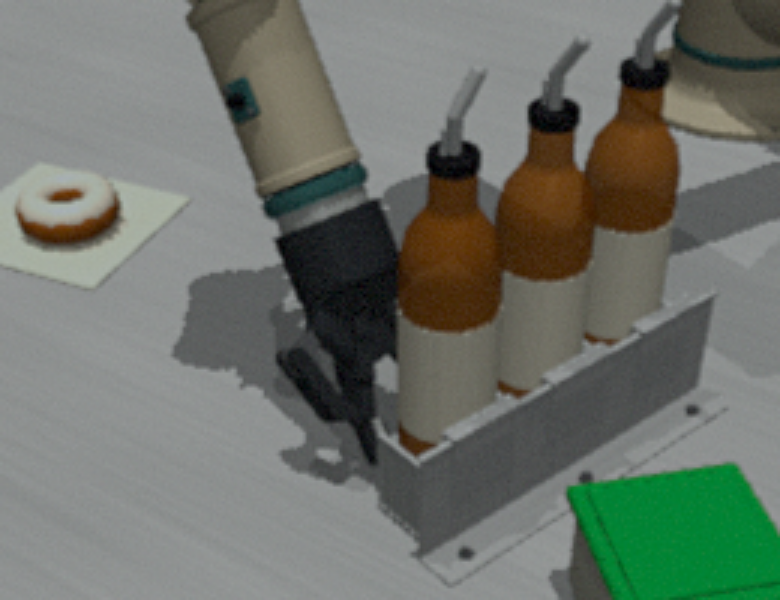

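drive_tool([
  [0,-2,-1.4,0,0],
  [0,-6,-4,0,0],
  [0,-14,-10,0,0],
  [0,-26,-18,0,0],
  [0,-42,-29,0,0],
])

```text
clock: 17.4
position: [0.6465, -0.0026, 0.0119]
ee_rot: [0.047, 0.143, 0.943, 0.298]
contact_force: [-1.4, -0.2, 0.1]
width: 0.0426
```

drive_tool([
  [0,-4,-25,0,0],
  [0,-8,-50,0,0],
  [0,-12,-80,0,0],
  [0,-16,-110,0,0],
  [0,-16,-110,0,0],
])

```text
clock: 17.9
position: [0.625, -0.0793, 0.0952]
ee_rot: [0.05, 0.144, 0.943, 0.297]
contact_force: [0.8, -1.4, 0.6]
width: 0.0427
```

```bash
python3 st.py; python3 look.py 12
python3 - <<'E'
from h import *
import pickle
from ov2 import segs,fe
d=np.array([.282,.960]);b=np.array([.6714,.0712])+.001*d
c=manip.get_calibration("wrist");im=manip.get_image("wrist")
S=segs(.6714,.0712,1.285,b)
im=cv2.resize(im[130:330,240:500],None,fx=3,fy=3)
for P,cl in S: cv2.polylines(im,[((fe(c,P)-[240,130]+.5)*3).round().astype(int)],False,cl,1)
cv2.imwrite("pics/wrist13.png",im)
E
```

```text
t 17.9 q [-0.572  0.516  1.665  0.635  1.212  2.567] p [ 0.625 -0.079  0.095] w 0.042729553439718834 F [ 0.829 -1.361  0.62 ]
tilt 35.00810326114107 az 71.794450566499 x [-0.954  0.301 -0.008] y [0.242 0.783 0.574] z [ 0.179  0.545 -0.819]
bottle [ 0.63397823 -0.05069141] stall x,y mm -127.6 1.6
```

View pics/wrist13.png

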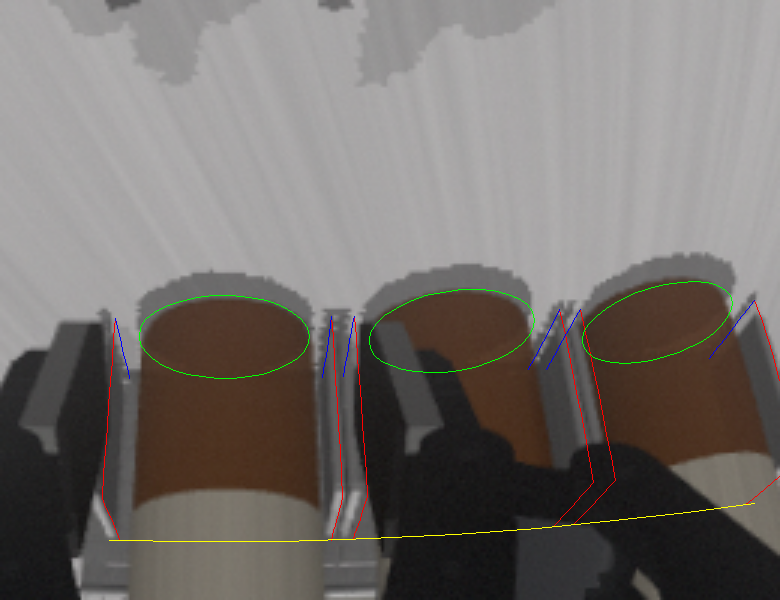

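View pics/top12.png

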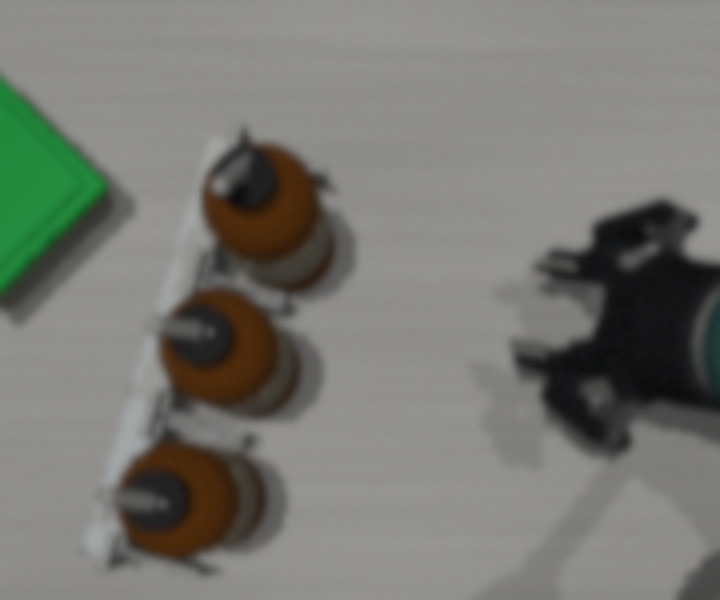

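View pics/scene12.png

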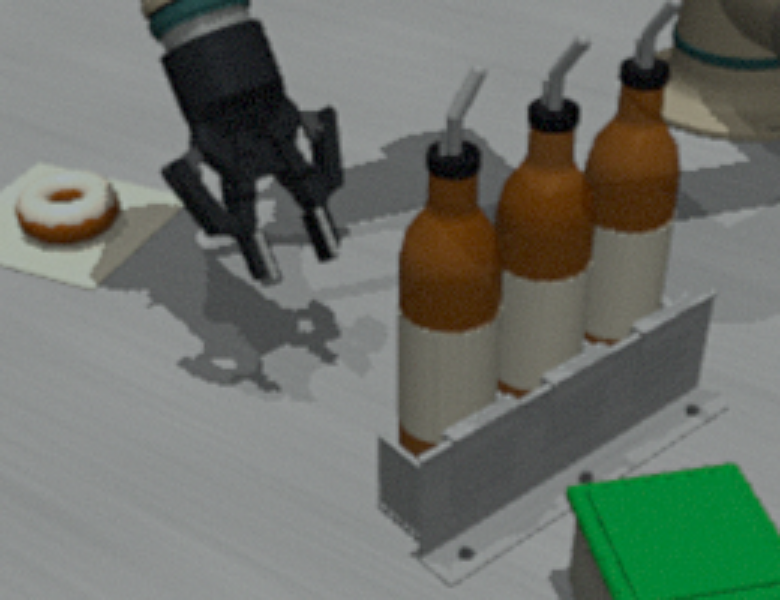

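Run:
```python
from rig import manip
import cv2
cv2.imwrite("pics/final.png",manip.get_image("scene"))
print(manip.sign_off(), manip.get_state()["clock"])
```

```text
the job is handed in; nothing more can be done
the job is handed in; nothing more can be done
```

View pics/final.png

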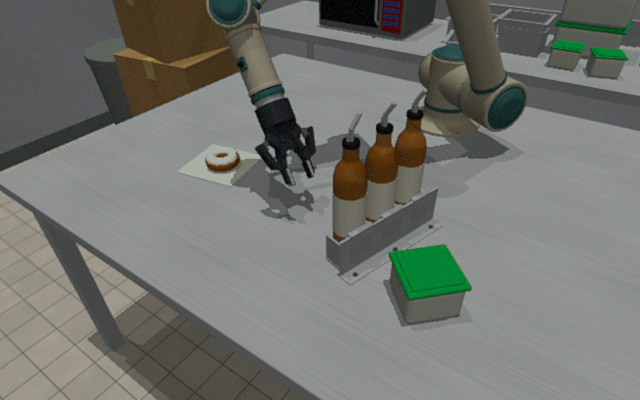

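The bottle is standing upright in the empty stall, against its back, and the job was handed in at about 18 s.

**What I did:** The moves cannot tilt the hand directly, so I drove the arm against its reach limit until the hand leaned back about 36°. I then half-opened the fingers to a 43 mm gap and pushed the bottle with both tips, about 20 mm above the counter. It slid first onto the stall's centre line and then straight in, without being gripped or lifted, and I backed the hand away.

**What the last checks showed:**
- **Against the back:** the push force stayed at about 8 N while the bottle slid, then rose to about 15 N and it stopped moving.
- **Position in the stall:** after I backed off, the wrist picture showed the base within about 1–2 mm of home and centred between the cheeks. It stands in line with the two stored bottles.
- **Other things:** the stored bottles, the tub and the doughnut look unmoved, and the hand is clear of everything.

**What disagreed:** at the stop, the position worked out from the arm put the bottle about 2.5 mm deeper than the camera-based estimate of the stall's back. I put this down to calibration and to the arm flexing under load. I also could not make the rail's drawn 88 mm height match the scene picture, so I relied on the cheeks and the stored bottles to place the stall.

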